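# Chock a row of turned rollers on the bed plate

### The arm

A 7-joint arm with a two-finger parallel gripper is mounted at the origin on the work surface. World frame = base frame: x ahead of the robot, y to its left, z up, the work surface at z = 0. Lengths are in m, angles in rad, forces in N, time in s.
With the tool pointing down it reaches from about 0.425 to 0.875 m from the base axis. Payload 4.7 kg.
Tool frame: the origin (TCP) lies midway between the tips of the shut fingers; the grasp point (between the pads) lies 19 mm behind it (ctrl.grip_point_offset is the distance from the TCP to the grasp point, in m); z points along the fingers, y is the line along which they close (so a half turn about z gives the same grasp; the last joint's range is limited). The gripper opens to 87 mm and grips with 3 to 60 N. Pads are 19 mm wide; open, the fingers measure 117 mm over their backs; the gripper's body (75 mm by 190 mm) begins 51 mm behind the grasp point.
Start: joints at [-1.332, 0.321, -0.07, 1.45, 0.023, 1.371, -0.057], TCP at [0.145, 0.634, 0.193] pointing down, gripper open.
Joint ranges: [-2.86, 2.86], [-0.3, 2.09], [-1.38, 1.24], [0.06, 2.45], [-1.56, 4.7], [0.09, 2.05], [-2.69, 2.69]. Speed limits (rad/s): [2.57, 2.57, 3.14, 3.14, 3.14, 3.14, 3.14].

### API

Orientations are given as a rotation vector (axis times angle).
In Python, from bench import ctrl gives the robot as it stands.
- The arm moves only by the tool move_arm, never from a script. Its argument "increments" is text: rows parted by semicolons, each of 7 numbers parted by spaces: the shift along the world's x, y, z in mm, then the turn, a rotation vector about the world's x, y, z in degrees, then the closure in counts, from 0 (fully open) to 255 (shut). A call has exactly 8 rows; each row shifts and turns the commanded pose from where the row before left it; what a row does not reach is not made up. A row lasts 1/12 s, in which the tool goes at most 41.7 mm and 7.16 degrees, less where a joint would pass 70% of its speed; a pose out of reach is approached as far as the arm can. A call with a gripper value outside its range is refused whole. The fingers move at their own pace and stop on an object; "grip_force" is the grip in N (left out, the last holds). Time passes only in rows, so rows that do not move let the fingers close, or fill a call up. It gives the time, the measured TCP pose, the force, the opening and the grip force at its end, in the units of the state.
- ctrl.get_state(): the state, without advancing time (a new reading comes with each control period).
- ctrl.get_image(name): name is "side" or "top"; returns a dict with "frame" (420x560x3 uint8, red, green, blue), "depth" (420x560 float32, m along the optical axis (not along the pixel's ray), 0 where there is no reading), "fx", "fy", "cx", "cy" (pixels), "k1" (the pictures are not rectified: a ray, as slopes to the right and down, at radius r is drawn at 1 + k1 r^2 times it, then the intrinsics apply), "position" and "orientation" of the camera in the world. Camera axes: x right, y down, z forward; pixel columns grow to the right and rows downward; lengths in m; the calibration is good to about 2 mm. A picture is of the moment at which its call begins.
- ctrl.close_job(): hands the job in; it is judged then, once.
Trained networks look in a picture, given as the dict that the camera call returned (one of the last four; its "shot" number tells which), for a name from the list of things; names that differ only in an ending like _2 or _b are one class to them, and where a whole thing is asked for, a point or a joint stands for the part that bears it (a point fixed in the world has none). Each returns a list of dicts, best first, with "score" (0 to 1); they miss things now and then, are a little off and sometimes report something else, mostly with a low value. They report only what shows in the picture. A call takes as long as a camera call.
- ctrl.find_in(target, picture): "centre" ([x, y, z] in m, in world coordinates, good to about 4 mm: the middle of the surface that is visible of it).
- ctrl.silhouettes(target, picture): "region" (420x560 bool, what is visible of it).
The state is a dict: "time": time; "joint_positions": joint angles; "qd": joint speeds; "joint_torque": joint torques, N m; "position": TCP position; "tool_rot": TCP orientation; "ft_force": force on the tool from outside, world axes, zero at the start; "torque": the same for the moment, N m; "grip_width": opening from 0.0 (shut) to 1.0 (fully open); "grip_force": force on a finger pad.
Only numpy, scipy, OpenCV 4.12 (cv2) and the standard library are available. Lean on these libraries where they do the work, as an engineer would, in place of code of your own. Each camera call takes 0.05 s, during which the arm holds its last target. There are 200 camera calls.

### The job

Lift the steel collar off the chock's post and park it flat on the rubber pad, then get the chock out of the way and lay all the rollers that are on the bench side by side on the bed plate, squarely across it, in one tight row starting at the fixed stop. Set the chock squarely against the last roller, sloping face to the row and with no gaps left, and only then slide the collar back over its post, fully down, so that it weighs the chock in place. Leave the other things on the bench alone.

Things in the scene. Friction and masses are not known exactly. Their poses are not given: they have to be found in the camera images.
- bed: Fixed steel bed plate on the bench, 150 mm (its x) by 370 mm (its y), 12 mm thick, lying flat. Origin: centre of its underside. At its +y end stands a fixed grey stop 90 mm wide and 30 mm high above the plate. The row lies along the bed's y axis, roller axes along the bed's x.
- stop_face (a point): Foot of the stop's face: on the plate's top, mid-width, axes as the bed's. The stop is on its +y side; the row runs from here in -y. The clear plate runs 352 mm to -y.
- chock: Loose aluminium chock, 0.35 kg, on the bed in the row's place at the start: block 50 mm wide (x), 32 mm high, from y = -25 mm to its toe at y = +35 mm; its steep face (75 degrees) looks to +y, towards the stop. Origin: on the underside, straight below its upright post. A roller touching the face on the plate has its axis 50 mm from the origin along +y.
- post_tip (a point): Tip of the chock's upright round steel post, 74 mm above the chock's underside. The post is 18 mm thick, tapered over its last 6 mm, stands 42 mm out of the block and is the place to grip the chock from above. The collar is on it at the start.
- collar: Loose dark steel ring, 60 mm outside, 26 mm bore, 30 mm high, 0.45 kg. Origin: centre of its underside, z its axis. On the post its underside rests 32 mm above the chock's underside, and the post stands 12 mm out of it.
- pad: Fixed black rubber pad, 100 x 100 mm, 4 mm thick, origin centre of its underside: the parking place for the collar.
- roller1: Turned steel roller, 40 mm diameter, 62 mm long, about 0.25 kg, lying on its side; can roll. Origin at its middle, x along its axis; it turns freely about x. Can be taken across its flat ends (62 mm) so that nothing stands between it and its neighbours. May be absent (None): 3 to 5 are present.
- roller2: Turned steel roller, 40 mm diameter, 62 mm long, about 0.25 kg, lying on its side; can roll. Origin at its middle, x along its axis; it turns freely about x. Can be taken across its flat ends (62 mm) so that nothing stands between it and its neighbours. May be absent (None): 3 to 5 are present.
- roller3: Turned steel roller, 40 mm diameter, 62 mm long, about 0.25 kg, lying on its side; can roll. Origin at its middle, x along its axis; it turns freely about x. Can be taken across its flat ends (62 mm) so that nothing stands between it and its neighbours. May be absent (None): 3 to 5 are present.
- roller4: Turned steel roller, 40 mm diameter, 62 mm long, about 0.25 kg, lying on its side; can roll. Origin at its middle, x along its axis; it turns freely about x. Can be taken across its flat ends (62 mm) so that nothing stands between it and its neighbours. May be absent (None): 3 to 5 are present.
- roller5: Turned steel roller, 40 mm diameter, 62 mm long, about 0.25 kg, lying on its side; can roll. Origin at its middle, x along its axis; it turns freely about x. Can be taken across its flat ends (62 mm) so that nothing stands between it and its neighbours. May be absent (None): 3 to 5 are present.
- can: yellow tin with a red cap, 84 mm across, 130 mm high, standing; bystander. Origin at its underside.
- vblock: dark steel V-block, 50 x 70 x 40 mm; bystander. Origin at its underside.
- fixture: small aluminium cylinder on a square foot with a copper cross bar, 70 mm high; bystander. Origin at its underside.

How it is judged:
On the way, in this order (a step that is already met when the one before it is completed fails the run):
1. the collar is off the chock and lies flat on the rubber pad (horizontal distance between collar and pad below 0.04 m and z of collar in the frame of pad below 0.012 m and angle between collar's own z axis and vertical below 0.1 rad and linear speed of collar below 0.03 m/s), for 0.2 s.
2. all rollers lie in a tight row from the stop with the chock against the last one, the collar still off the chock ((y of roller1 in the frame of stop_face between -0.025 and -0.016 m or y of roller2 in the frame of stop_face between -0.025 and -0.016 m or y of roller3 in the frame of stop_face between -0.025 and -0.016 m or y of roller4 in the frame of stop_face between -0.025 and -0.016 m or y of roller5 in the frame of stop_face between -0.025 and -0.016 m) and (y of roller1 in the frame of stop_face between -0.07 and -0.056 m or y of roller2 in the frame of stop_face between -0.07 and -0.056 m or y of roller3 in the frame of stop_face between -0.07 and -0.056 m or y of roller4 in the frame of stop_face between -0.07 and -0.056 m or y of roller5 in the frame of stop_face between -0.07 and -0.056 m) and (y of roller1 in the frame of stop_face between -0.112 and -0.096 m or y of roller2 in the frame of stop_face between -0.112 and -0.096 m or y of roller3 in the frame of stop_face between -0.112 and -0.096 m or y of roller4 in the frame of stop_face between -0.112 and -0.096 m or y of roller5 in the frame of stop_face between -0.112 and -0.096 m) and (distance between roller1 and roller2 below 0.045 m or distance between roller1 and roller3 below 0.045 m or distance between roller1 and roller4 below 0.045 m or distance between roller1 and roller5 below 0.045 m) and (distance between roller2 and roller1 below 0.045 m or distance between roller2 and roller3 below 0.045 m or distance between roller2 and roller4 below 0.045 m or distance between roller2 and roller5 below 0.045 m) and (distance between roller3 and roller1 below 0.045 m or distance between roller3 and roller2 below 0.045 m or distance between roller3 and roller4 below 0.045 m or distance between roller3 and roller5 below 0.045 m) and (distance between roller4 and roller1 below 0.045 m or distance between roller4 and roller2 below 0.045 m or distance between roller4 and roller3 below 0.045 m or distance between roller4 and roller5 below 0.045 m) and (distance between roller5 and roller1 below 0.045 m or distance between roller5 and roller2 below 0.045 m or distance between roller5 and roller3 below 0.045 m or distance between roller5 and roller4 below 0.045 m) and y of each of roller1, roller2, roller3, roller4, roller5 in the frame of stop_face above -0.192 m and x of roller1 in the frame of stop_face between -0.02 and 0.02 m and x of roller2 in the frame of stop_face between -0.02 and 0.02 m and x of roller3 in the frame of stop_face between -0.02 and 0.02 m and x of roller4 in the frame of stop_face between -0.02 and 0.02 m and x of roller5 in the frame of stop_face between -0.02 and 0.02 m and z of roller1 in the frame of stop_face between 0.016 and 0.025 m and z of roller2 in the frame of stop_face between 0.016 and 0.025 m and z of roller3 in the frame of stop_face between 0.016 and 0.025 m and z of roller4 in the frame of stop_face between 0.016 and 0.025 m and z of roller5 in the frame of stop_face between 0.016 and 0.025 m and angle between the x axis of each of roller1, roller2, roller3, roller4, roller5 and the x axis of bed, either way round below 0.15 rad and linear speed of each of roller1, roller2, roller3, roller4, roller5, chock below 0.02 m/s and y of each of roller1, roller2, roller3, roller4, roller5 in the frame of chock above 0.042 m and y of any of roller1, roller2, roller3, roller4, roller5 in the frame of chock below 0.056 m and x of chock in the frame of stop_face between -0.02 and 0.02 m and z of chock in the frame of stop_face between -0.004 and 0.005 m and angle between the y axis of chock and the y axis of bed, either way round below 0.15 rad and angle between chock's own z axis and vertical below 0.08 rad and horizontal distance between collar and chock above 0.06 m), for 0.2 s.
At the end, for the whole second after the job is handed in: All rollers lie at rest on the plate in one row from the stop, square (0.15 rad), within 20 mm of mid-width, gaps under 5 mm (12 mm in all); the chock stands square (0.15 rad), within 20 mm of mid-width, its face under 6 mm from the last roller; the collar sits fully down round its post ((y of roller1 in the frame of stop_face between -0.025 and -0.016 m or y of roller2 in the frame of stop_face between -0.025 and -0.016 m or y of roller3 in the frame of stop_face between -0.025 and -0.016 m or y of roller4 in the frame of stop_face between -0.025 and -0.016 m or y of roller5 in the frame of stop_face between -0.025 and -0.016 m) and (y of roller1 in the frame of stop_face between -0.07 and -0.056 m or y of roller2 in the frame of stop_face between -0.07 and -0.056 m or y of roller3 in the frame of stop_face between -0.07 and -0.056 m or y of roller4 in the frame of stop_face between -0.07 and -0.056 m or y of roller5 in the frame of stop_face between -0.07 and -0.056 m) and (y of roller1 in the frame of stop_face between -0.112 and -0.096 m or y of roller2 in the frame of stop_face between -0.112 and -0.096 m or y of roller3 in the frame of stop_face between -0.112 and -0.096 m or y of roller4 in the frame of stop_face between -0.112 and -0.096 m or y of roller5 in the frame of stop_face between -0.112 and -0.096 m) and (distance between roller1 and roller2 below 0.045 m or distance between roller1 and roller3 below 0.045 m or distance between roller1 and roller4 below 0.045 m or distance between roller1 and roller5 below 0.045 m) and (distance between roller2 and roller1 below 0.045 m or distance between roller2 and roller3 below 0.045 m or distance between roller2 and roller4 below 0.045 m or distance between roller2 and roller5 below 0.045 m) and (distance between roller3 and roller1 below 0.045 m or distance between roller3 and roller2 below 0.045 m or distance between roller3 and roller4 below 0.045 m or distance between roller3 and roller5 below 0.045 m) and (distance between roller4 and roller1 below 0.045 m or distance between roller4 and roller2 below 0.045 m or distance between roller4 and roller3 below 0.045 m or distance between roller4 and roller5 below 0.045 m) and (distance between roller5 and roller1 below 0.045 m or distance between roller5 and roller2 below 0.045 m or distance between roller5 and roller3 below 0.045 m or distance between roller5 and roller4 below 0.045 m) and y of each of roller1, roller2, roller3, roller4, roller5 in the frame of stop_face above -0.192 m and x of roller1 in the frame of stop_face between -0.02 and 0.02 m and x of roller2 in the frame of stop_face between -0.02 and 0.02 m and x of roller3 in the frame of stop_face between -0.02 and 0.02 m and x of roller4 in the frame of stop_face between -0.02 and 0.02 m and x of roller5 in the frame of stop_face between -0.02 and 0.02 m and z of roller1 in the frame of stop_face between 0.016 and 0.025 m and z of roller2 in the frame of stop_face between 0.016 and 0.025 m and z of roller3 in the frame of stop_face between 0.016 and 0.025 m and z of roller4 in the frame of stop_face between 0.016 and 0.025 m and z of roller5 in the frame of stop_face between 0.016 and 0.025 m and angle between the x axis of each of roller1, roller2, roller3, roller4, roller5 and the x axis of bed, either way round below 0.15 rad and linear speed of each of roller1, roller2, roller3, roller4, roller5, chock, collar below 0.02 m/s and y of each of roller1, roller2, roller3, roller4, roller5 in the frame of chock above 0.042 m and y of any of roller1, roller2, roller3, roller4, roller5 in the frame of chock below 0.056 m and x of chock in the frame of stop_face between -0.02 and 0.02 m and z of chock in the frame of stop_face between -0.004 and 0.005 m and angle between the y axis of chock and the y axis of bed, either way round below 0.15 rad and angle between each of chock, collar's own z axis and vertical below 0.08 rad and horizontal distance between collar and chock below 0.007 m and z of collar in the frame of chock between 0.028 and 0.037 m); the robot touches nothing.
It fails at once if another thing on the bench is shifted by more than 30 mm (distance of any of can, vblock, fixture from where it was at the start of the episode above 0.03 m).
Of roller1, roller2, roller3, roller4, roller5 only 3 to 5 are there at a start; the rules pass over those that are not, and their reading is None.
At some moment in a run one of roller1, roller2, roller3, roller4, roller5 may be knocked a few centimetres aside while the robot is not near it.
Once in a run the grip may slacken for a moment while it holds something.
It also fails if it takes over 210 s, if anything falls off the work surface, if the arm or the gripper's body presses on something with over 40 N, if the wrist force passes 120 N, or if a joint passes its speed limit or range.

## Working session

There is one attempt and no reset: what is moved stays moved. The work goes in short steps, Python scripts to look and compute and a tool call to move; the robot and the scene stay as the last step left them, time stands still between calls to the robot, and variables do not carry over. Pictures are saved under pics/ and viewed, at most 14 in all, crops included, and the job is handed in when it is done.

Besides the shell and the picture viewer there is one more tool, called after "Emit:" by a JSON object that holds its "op" and its "data". move_arm: Moves the arm, as the interface text tells. Its arguments: {"type":"object","properties":{"increments":{"type":"string"},"grip_force":{"type":"number"}},"required":["increments"]}

```bash
ls; mkdir -p pics
cat > h.py <<'E'
from bench import ctrl
import numpy as np, cv2
from scipy.spatial.transform import Rotation as R
def rot(o):
    o=np.array(o,float)
    return o if o.shape==(3,3) else (R.from_rotvec(o).as_matrix() if o.size==3 else R.from_quat(o).as_matrix())
def pts(p):
    h,w=p["depth"].shape
    u,v=np.meshgrid(np.arange(w),np.arange(h))
    K=np.array([[p["fx"],0,p["cx"]],[0,p["fy"],p["cy"]],[0,0,1]])
    n=cv2.undistortPoints(np.stack([u,v],-1).reshape(-1,1,2).astype(np.float64),K,np.array([p["k1"],0,0,0.])).reshape(h,w,2)
    d=p["depth"]; c=np.dstack([n[...,0]*d,n[...,1]*d,d])
    W=c@rot(p["orientation"]).T+np.array(p["position"]); W[d==0]=np.nan
    return W
def save(p,name): cv2.imwrite("pics/"+name,p["frame"][...,::-1])
E
python3 - <<'E'
from h import *
for n in("top","side"):
    p=ctrl.get_image(n); save(p,n+"0.png"); print(n,p["position"],p["orientation"],p["fx"],p["k1"])
    for t in("bed","chock","collar","pad","roller1","can","vblock","fixture","post_tip"):
        print(t,[(np.round(r["centre"],3).tolist(),round(r["score"],2)) for r in ctrl.find_in(t,p)][:7])
s=ctrl.get_state(); print(s)
E
```

```text
pics
top [ 0.42184174 -0.00607745  1.38012948] [-2.2016453   2.15301494 -0.11174167] 448.37285466591163 0.018013992362168715
bed [([0.632, 0.013, 0.011], 0.68)]
chock []
collar [([0.639, 0.088, 0.072], 0.52), ([0.625, -0.375, 0.031], 0.25)]
pad [([0.445, -0.069, 0.003], 0.8), ([0.586, 0.295, 0.027], 0.67), ([0.625, 0.387, 0.131], 0.49)]
roller1 [([0.433, 0.091, 0.041], 0.78), ([0.434, -0.228, 0.037], 0.56), ([0.438, 0.39, 0.036], 0.5)]
can [([0.625, 0.386, 0.129], 0.84), ([0.638, 0.09, 0.073], 0.4)]
vblock [([0.625, -0.376, 0.029], 0.71)]
fixture [([0.586, 0.295, 0.027], 0.54), ([0.434, -0.232, 0.039], 0.27)]
post_tip [([0.627, 0.386, 0.13], 0.39)]
side [-0.02863975 -0.7586873   0.77864973] [-2.12579258  0.72537217 -0.3374634 ] 513.8368230350601 -0.17485242106794058
bed [([0.625, -0.02, 0.014], 0.59)]
chock [([0.627, 0.067, 0.031], 0.55)]
collar [([0.63, 0.075, 0.071], 0.57)]
pad [([0.446, -0.081, 0.008], 0.76)]
roller1 [([0.42, 0.076, 0.031], 0.9), ([0.439, 0.38, 0.034], 0.88), ([0.423, -0.242, 0.033], 0.88)]
can [([0.621, 0.374, 0.084], 0.62)]
vblock [([0.612, -0.375, 0.026], 0.88)]
fixture [([0.588, 0.278, 0.028], 0.76)]
post_tip [([0.63, 0.069, 0.03], 0.8)]
{'time': 1.0, 'joint_positions': array([-1.33190389,  0.32095647, -0.07013428,  1.45048276,  0.02257447,
        1.37082436, -0.05691304]), 'qd': array([-0.00025291, -0.00015607, -0.00139081, -0.00019803, -0.00019682,
       -0.00020175, -0.00094395]), 'joint_torque': array([ 3.28387250e-04, -4.91118121e+01, -4.03227769e-01, -3.12782335e+01,
       -6.37640501e-02,  3.34904634e-02,  1.48329809e-05]), 'position': array([0.1448877 , 0.63366928, 0.19292375]), 'tool_rot': array([3.52306073e-01, 3.12175361e+00, 1.78544367e-04]), 'ft_force': array([-0.42201697,  0.45875145, -0.25311193]), 'torque': array([-0.02798282,  0.00133608,  0.05013239]), 'grip_force': 0.0, 'grip_width': 0.999436672785033}
```

View pics/top0.png

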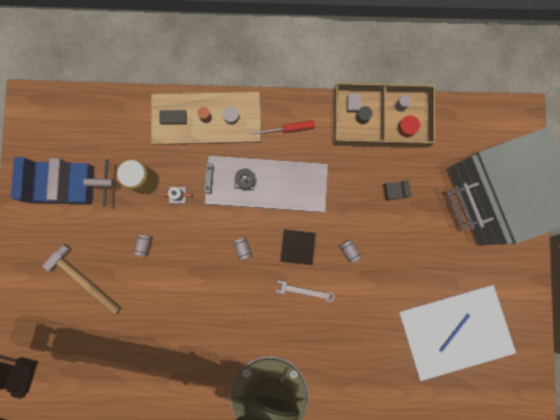

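View pics/side0.png

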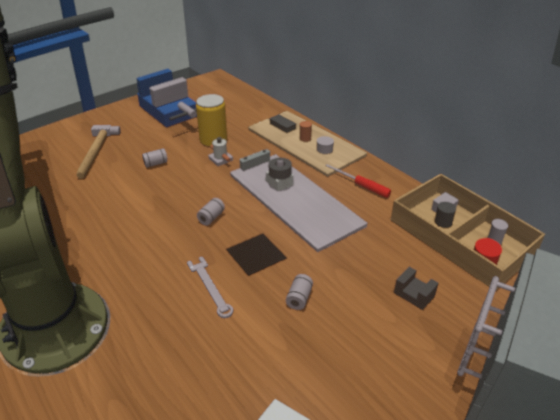

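The top view shows the bed at (267,184) with its stop at the left (209,178) and the collar and chock at (245,180). The pad is at (298,247), and three rollers lie at (243,248), (143,245) and (350,252). The side view agrees. Next I'll measure these precisely.

```bash
cat >> h.py <<'E'
def rect(P):
    r=cv2.minAreaRect((P[:,:2]*1000).astype(np.float32)); return np.round(r[0],1),np.round(r[1],1),round(r[2],2)
def rollers(p,W,base=None):
    out=[]
    for r in ctrl.silhouettes("roller1",p):
        if r["score"]<.3: continue
        m=cv2.erode(r["region"].astype(np.uint8),np.ones((2,2)))>0
        P=W[m]; P=P[~np.isnan(P[:,2])]
        if len(P)<20: continue
        top=P[P[:,2]>np.percentile(P[:,2],95)-.012]
        c=rect(top); a=c[2] if c[1][0]>c[1][1] else c[2]+90
        out.append((c[0],c[1],a,"ztop %.1f"%(1000*np.percentile(P[:,2],95)),round(r["score"],2)))
    return out
E
python3 - <<'E'
from h import *
p=ctrl.get_image("top"); W=pts(p)
for r in rollers(p,W): print(*r)
Z=W[...,2]
# bed
x,y=W[...,0],W[...,1]
win=(x>.5)&(x<.76)&(y>-.25)&(y<.25)
m=win&(Z>.007)&(Z<.018); 
n,l,st,c=cv2.connectedComponentsWithStats(m.astype(np.uint8)); k=1+np.argmax(st[1:,4])
print("bed",rect(W[l==k]),np.median(Z[l==k]))
m=win&(Z>.034)&(Z<.05)&(y>.12); P=W[m]; print("stop",rect(P),np.median(P[:,2]),len(P))
m=win&(Z>.065)&(Z<.079)&(y>.0)&(y<.16); P=W[m]; print("collar",rect(P),np.median(P[:,2]),len(P))
m=win&(Z>.080)&(Z<.12)&(y>.0)&(y<.16); P=W[m]; print("post",rect(P),np.median(P[:,2]),len(P),P.mean(0))
m=win&(Z>.036)&(Z<.05)&(y>.0)&(y<.13); P=W[m]; print("chock top",rect(P),np.median(P[:,2]),len(P))
r=ctrl.silhouettes("pad",p)[0]; P=W[r["region"]]; print("pad",rect(P),np.median(P[:,2]))
print(np.median(Z[(x>.45)&(x<.5)&(y>.15)&(y<.3)]))
cv2.imwrite("pics/c0.png",cv2.resize(p["frame"][140:270,120:390,::-1],None,fx=2.9,fy=2.9,interpolation=cv2.INTER_CUBIC))
E
```

```text
[431.4  92.1] [58.8 34.4] 21.37 ztop 41.6 0.72
[437.1 391.2] [33.6 62.1] 166.19 ztop 41.1 0.68
[ 432.7 -236.2] [60.7 33.5] 36.78 ztop 42.7 0.58
bed (array([633.8,  24.5]), array([371.7, 152.7]), 87.16) 0.011775700247836252
stop (array([643.1, 201.8]), array([18.4, 88.5]), 87.59) 0.041855553464564266 176
collar (array([638.6,  88.8]), array([58.6, 57.7]), 21.05) 0.07334481943214888 265
post (array([639.3,  88.7]), array([16.3, 51. ]), 14.5) 0.08297982276148819 21 [0.63738129 0.08944706 0.08328651]
chock top (array([632.2,  89.9]), array([44.7, 60.3]), 10.63) 0.04362530387444741 42
pad (array([440.7, -68.1]), array([106.3,  56.3]), 59.5) nan
-0.0003212145069341199
```

View pics/c0.png

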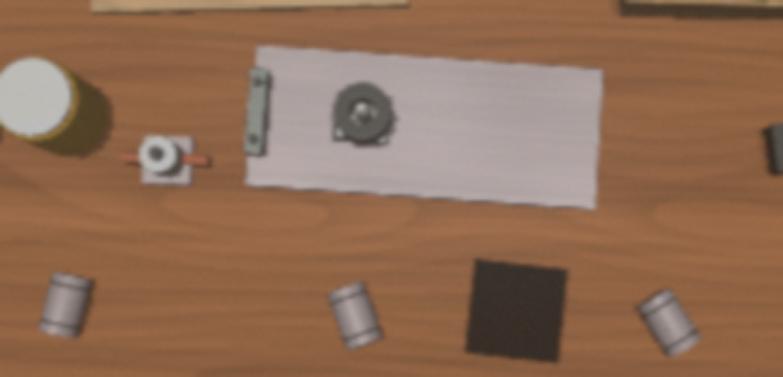

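Three rollers are present. The bed's y axis is turned about -2.8°, and the stop face is near (642,191). I'm moving over the collar now.

Emit:
{"op": "move_arm", "data": {"increments": "20.6 -22.7 0 0 0 -3.33 0;20.6 -22.7 0 0 0 -3.33 0;20.6 -22.7 0 0 0 -3.33 0;20.6 -22.7 0 0 0 -3.33 0;20.6 -22.7 0 0 0 -3.33 0;20.6 -22.7 0 0 0 -3.33 0;20.6 -22.7 0 0 0 -3.33 0;20.6 -22.7 0 0 0 -3.33 0"}}

```text
time: 1.82
position: [0.3106, 0.4509, 0.1931]
tool_rot: [1.066, 2.955, 0.001]
ft_force: [0.1, 0.4, 0.4]
grip_width: 1.002
grip_force: 0.0
```

Emit:
{"op": "move_arm", "data": {"increments": "20.6 -22.7 0 0 0 -3.33 0;20.6 -22.7 0 0 0 -3.33 0;20.6 -22.7 0 0 0 -3.33 0;20.6 -22.7 0 0 0 -3.33 0;20.6 -22.7 0 0 0 -3.33 0;20.6 -22.7 0 0 0 -3.33 0;20.6 -22.7 0 0 0 -3.33 0;20.6 -22.7 0 0 0 -3.33 0"}}

```text
time: 2.48
position: [0.4754, 0.2693, 0.1932]
tool_rot: [1.718, 2.63, 0.001]
ft_force: [0.2, 0.5, 0.0]
grip_width: 0.999
grip_force: 0.0
```

Emit:
{"op": "move_arm", "data": {"increments": "20.6 -22.7 0 0 0 -3.33 0;20.6 -22.7 0 0 0 -3.33 0;20.6 -22.7 0 0 0 -3.33 0;20.6 -22.7 0 0 0 -3.33 0;20.6 -22.7 0 0 0 -3.33 0;20.6 -22.7 0 0 0 -3.33 0;20.6 -22.7 0 0 0 -3.33 0;20.6 -22.7 0 0 0 -3.33 0"}}

```text
time: 3.15
position: [0.6402, 0.0879, 0.1931]
tool_rot: [2.278, 2.164, 0.001]
ft_force: [0.0, -0.1, -0.2]
grip_width: 1.001
grip_force: 0.0
```

Emit:
{"op": "move_arm", "data": {"increments": "-1.5 1 -30 0 0 0 0;0 0 -30 0 0 0 0;0 0 -30 0 0 0 0;0 0 -30 0 0 0 0;0 0 -15 0 0 0 0;0 0 -8 0 0 0 0;0 0 0 0 0 0 0;0 0 0 0 0 0 0", "grip_force": 40}}

```text
time: 3.82
position: [0.6383, 0.09, 0.0506]
tool_rot: [2.274, 2.166, 0.001]
ft_force: [0.4, -0.5, 0.2]
grip_width: 0.997
grip_force: 0.0
```

Emit:
{"op": "move_arm", "data": {"increments": "0 0 0 0 0 0 255;0 0 0 0 0 0 255;0 0 0 0 0 0 255;0 0 0 0 0 0 255;0 0 0 0 0 0 255;0 0 0 0 0 0 255;0 0 0 0 0 0 255;0 0 0 0 0 0 255"}}

```text
time: 4.48
position: [0.6378, 0.0899, 0.0499]
tool_rot: [2.275, 2.167, -0.0]
ft_force: [-0.4, 1.0, -0.5]
grip_width: 0.479
grip_force: 0.0
```

Run:
```python
from h import *
p=ctrl.get_image("side"); 
cv2.imwrite("pics/s1.png",cv2.resize(p["frame"][60:260,190:390,::-1],None,fx=3,fy=3,interpolation=cv2.INTER_CUBIC))
s=ctrl.get_state(); print(s["grip_width"],s["grip_force"],s["ft_force"],ctrl.grip_point_offset)
```

```text
0.4344265671898038 0.0 [-0.2339466   0.60772333 -0.11588036] 0.0187
```

View pics/s1.png

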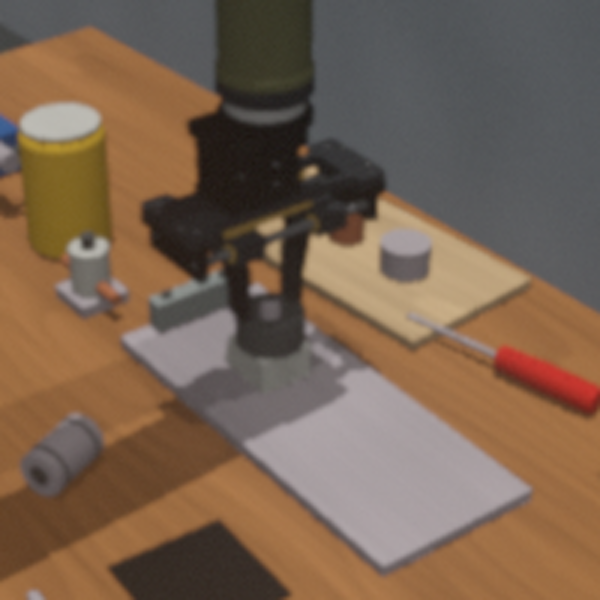

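Run:
```python
from h import *
p=ctrl.get_image("side"); W=pts(p)
def px(cx,cy): return 190+cx/3,60+cy/3
for c in [(238,270),(240,285),(242,295),(246,305),(290,260),(288,280),(288,295),(270,310),(260,325),(270,330),(270,345),(270,360),(265,385)]:
    u,v=px(*c); print(c,np.round(1000*W[int(round(v)),int(round(u))],0))
print(ctrl.get_state()["grip_width"])
```

```text
(238, 270) [602.  83. 130.]
(240, 285) [602.  79. 117.]
(242, 295) [605.  80. 107.]
(246, 305) [608.  80.  94.]
(290, 260) [654.  78. 121.]
(288, 280) [654.  83. 101.]
(288, 295) [nan nan nan]
(270, 310) [634.  81.  80.]
(260, 325) [620.  75.  74.]
(270, 330) [622.  66.  72.]
(270, 345) [620.  64.  60.]
(270, 360) [620.  63.  45.]
(265, 385) [616.  67.  20.]
0.38866011177493115
```

Emit:
{"op": "move_arm", "data": {"increments": "0 0 0 0 0 0 0;0 0 0 0 0 0 0;0 0 0 0 0 0 0;0 0 0 0 0 0 0;0 0 0 0 0 0 0;0 0 0 0 0 0 0;0 0 0 0 0 0 0;0 0 0 0 0 0 0"}}

```text
time: 5.25
position: [0.6378, 0.0899, 0.0499]
tool_rot: [2.275, 2.167, -0.0]
ft_force: [0.7, -0.7, -0.3]
grip_width: 0.906
grip_force: 0.0
```

Run:
```python
from h import *
p=ctrl.get_image("side"); W=pts(p)
print(ctrl.get_state()["grip_width"],ctrl.get_state()["position"])
c=p["frame"][120:190,235:325,::-1]
cv2.imwrite("pics/s2.png",cv2.resize(c,None,fx=8,fy=8,interpolation=cv2.INTER_CUBIC))
g=W[120:190,235:325]
for n,lo,hi in(("near",560,608),("far",666,720)):
  for z in range(30,150,8):
    m=(g[...,2]*1000>z)&(g[...,2]*1000<z+8)&(g[...,0]*1000>lo)&(g[...,0]*1000<hi)&(abs(g[...,1]-.085)<.02)
    P=g[m]*1000
    if len(P): print(n,z,len(P),P.min(0).round(),P.max(0).round())
```

```text
0.9491502754403582 [0.63778906 0.0898617  0.04987023]
near 46 4 [607.  72.  46.] [608.  92.  53.]
near 54 6 [607.  76.  55.] [608.  92.  60.]
near 62 5 [607.  74.  62.] [608.  96.  65.]
near 70 4 [607.  72.  71.] [608.  92.  75.]
near 78 13 [585.  83.  78.] [592.  99.  85.]
near 86 19 [583.  79.  86.] [593. 104.  94.]
near 94 24 [582.  78.  94.] [593. 104. 102.]
near 102 19 [582.  80. 103.] [593. 103. 110.]
near 110 20 [581.  80. 110.] [593. 102. 118.]
near 118 19 [578.  79. 119.] [593.  97. 126.]
near 126 18 [577.  81. 126.] [594.  92. 134.]
near 134 1 [577.  81. 135.] [577.  81. 135.]
far 70 2 [667.  95.  71.] [668.  98.  71.]
far 78 17 [671.  77.  78.] [680.  99.  86.]
far 86 20 [672.  77.  87.] [683.  95.  94.]
far 94 23 [672.  75.  94.] [683.  98. 102.]
far 102 23 [671.  75. 102.] [682.  97. 110.]
far 110 19 [673.  76. 110.] [684.  97. 117.]
far 118 29 [670.  75. 118.] [686.  97. 126.]
far 126 31 [671.  75. 127.] [690.  95. 134.]
far 134 16 [677.  75. 134.] [689.  99. 141.]
far 142 11 [677.  72. 142.] [683. 100. 149.]
```

View pics/s2.png

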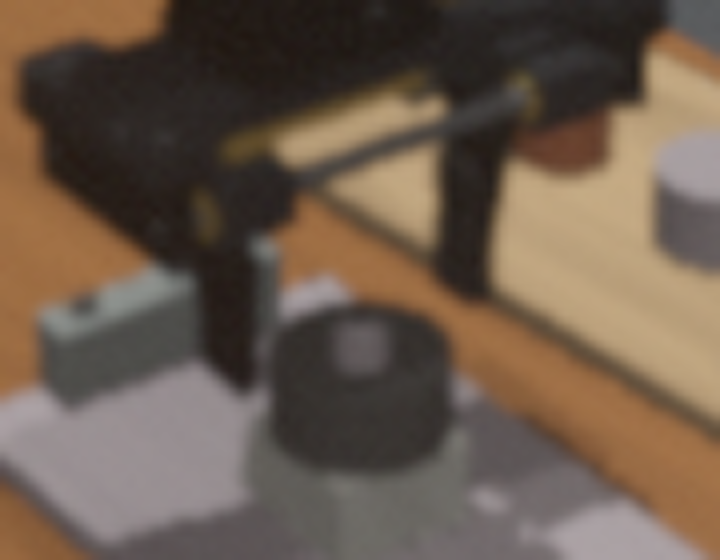

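The fingertips are really about 28 mm above the reported TCP: the side view puts the tips at z≈78 and at (240,385)/(470,290) in the crop. There's also an x offset of about -5 mm. I'll correct for both and take it lower.

Emit:
{"op": "move_arm", "data": {"increments": "4 0 -8 0 0 0 0;0 0 -8 0 0 0 0;0 0 -4 0 0 0 0;0 0 -4 0 0 0 0;0 0 0 0 0 0 0;0 0 0 0 0 0 0;0 0 0 0 0 0 0;0 0 0 0 0 0 0"}}

```text
time: 5.97
position: [0.6421, 0.0899, 0.0263]
tool_rot: [2.275, 2.166, 0.001]
ft_force: [1.2, -0.1, -0.5]
grip_width: 1.0
grip_force: 0.0
```

Emit:
{"op": "move_arm", "data": {"increments": "0 0 0 0 0 0 255;0 0 0 0 0 0 255;0 0 0 0 0 0 255;0 0 0 0 0 0 255;0 0 0 0 0 0 255;0 0 0 0 0 0 255;0 0 0 0 0 0 255;0 0 0 0 0 0 255"}}

```text
time: 6.63
position: [0.6418, 0.0899, 0.0259]
tool_rot: [2.275, 2.167, -0.0]
ft_force: [0.2, -0.8, 0.7]
grip_width: 0.675
grip_force: 40.0
```

Run:
```python
from h import *
p=ctrl.get_image("side"); W=pts(p)
s=ctrl.get_state();print(s["grip_width"],s["grip_force"],s["position"],s["ft_force"])
c=p["frame"][120:190,235:325,::-1]
cv2.imwrite("pics/s3.png",cv2.resize(c,None,fx=8,fy=8,interpolation=cv2.INTER_CUBIC))
```

```text
0.6790578056304092 40.000030947849154 [0.64178046 0.08990062 0.02595272] [-0.52708289 -0.74995078  0.73883387]
```

View pics/s3.png

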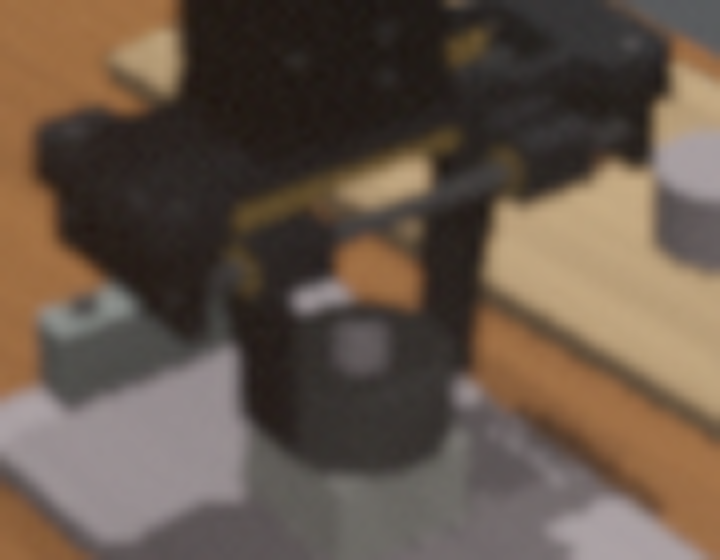

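The collar is gripped at 59 mm and 40 N, with the fingers on either side of it. Next is the lift.

Emit:
{"op": "move_arm", "data": {"increments": "0 0 5 0 0 0 255;0 0 10 0 0 0 255;0 0 15 0 0 0 255;0 0 20 0 0 0 255;0 0 20 0 0 0 255;0 0 20 0 0 0 255;0 0 0 0 0 0 255;0 0 0 0 0 0 255", "grip_force": 50}}

```text
time: 7.35
position: [0.6426, 0.0898, 0.117]
tool_rot: [2.274, 2.165, 0.003]
ft_force: [-0.2, -0.0, -5.2]
grip_width: 0.675
grip_force: 50.0
```

```bash
cat >> h.py <<'E'
def ray(p,u,v,z):
    K=np.array([[p["fx"],0,p["cx"]],[0,p["fy"],p["cy"]],[0,0,1]])
    n=cv2.undistortPoints(np.array([[[u,v]]],float),K,np.array([p["k1"],0,0,0.]))[0,0]
    d=rot(p["orientation"])@np.array([n[0],n[1],1]); o=np.array(p["position"])
    return 1000*(o+d*(z-o[2])/d[2])
E
python3 - <<'E'
from h import *
p=ctrl.get_image("top"); print("pad",ray(p,298,247.2,.004))
for u,v in[(473,260),(566,270),(558,362),(466,352)]: print(ray(p,120+u/2.9,140+v/2.9,.004).round(1))
p=ctrl.get_image("side"); W=pts(p); s=ctrl.get_state(); print(s["grip_width"],s["position"],s["ft_force"])
x,y,z=[W[...,i]*1000 for i in range(3)]
# collar visible top/side
m=(x>590)&(x<700)&(y>40)&(y<130)&(z>110)&(z<152)
for lo in range(110,160,5):
    q=m&(z>lo)&(z<=lo+5)
    if q.sum(): print(lo,q.sum(),np.round([x[q].min(),x[q].max(),y[q].min(),y[q].max()]))
for r in ctrl.silhouettes("chock",p)[:1]:
    print(r["score"]); P=W[r["region"]]; P=P[P[:,2]>.039]; P=P[P[:,2]<.049]; print("choktop",rect(P),len(P))
c=p["frame"][90:190,215:345,::-1]
cv2.imwrite("pics/s4.png",cv2.resize(c,None,fx=6,fy=6,interpolation=cv2.INTER_CUBIC))
E
```

```text
pad [440.11480312 -77.36848338   4.        ]
[492.8 -30.7   4. ]
[ 484.4 -129.3    4. ]
[ 387.5 -122.3    4. ]
[395.9 -25.3   4. ]
0.6755808258539665 [0.64064946 0.08980715 0.11433828] [-0.6153347  -0.5702739  -4.82399673]
130 13 [609. 656.  61.  96.]
135 39 [606. 655.  57.  90.]
140 41 [601. 673.  57. 100.]
145 61 [599. 675.  58. 104.]
150 21 [599. 677.  58.  99.]
0.6
choktop (array([635.7,  85.9]), array([54. , 52.4]), 82.91) 203
```

View pics/s4.png

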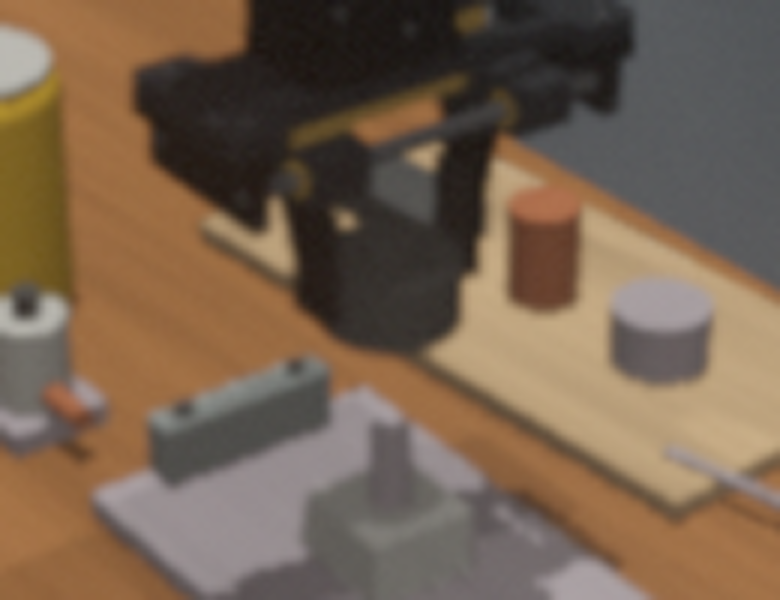

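The collar is held about 18 mm above the TCP reading, and the post is clear. The pad centre is at (440,-77), so I'm taking the collar there.

Emit:
{"op": "move_arm", "data": {"increments": "-12 -10 0 0 0 0 255;-26 -22 0 0 0 0 255;-32 -27 0 0 0 0 255;-32 -27 0 0 0 0 255;-32 -27 0 0 0 0 255;-32 -27 0 0 0 0 255;-24 -20 0 0 0 0 255;-8 -6 0 0 0 0 255"}}

```text
time: 8.17
position: [0.4391, -0.0793, 0.1141]
tool_rot: [-2.278, -2.158, 0.005]
ft_force: [0.5, 0.0, -3.3]
grip_width: 0.673
grip_force: 50.0
```

Emit:
{"op": "move_arm", "data": {"increments": "0 0 -15 0 0 0 255;0 0 -25 0 0 0 255;0 0 -25 0 0 0 255;0 0 -25 0 0 0 255;0 0 -20 0 0 0 255;0 0 -8 0 0 0 255;0 0 0 0 0 0 255;0 0 0 0 0 0 255"}}

```text
time: 8.83
position: [0.4443, -0.0757, -0.0022]
tool_rot: [-2.275, -2.166, 0.002]
ft_force: [0.6, -0.1, -3.4]
grip_width: 0.681
grip_force: 50.0
```

Run:
```python
from h import *
p=ctrl.get_image("side"); W=pts(p); s=ctrl.get_state(); print(s["grip_width"],s["position"],s["ft_force"])
x,y,z=[W[...,i]*1000 for i in range(3)]
m=(x>395)&(x<500)&(y>-130)&(y<-50)
for lo in range(0,60,5):
    q=m&(z>lo)&(z<=lo+5)
    if q.sum(): print(lo,q.sum(),np.round([x[q].min(),x[q].max(),y[q].min(),y[q].max()]))
c=p["frame"][200:300,195:325,::-1]
cv2.imwrite("pics/s5.png",cv2.resize(c,None,fx=6,fy=6,interpolation=cv2.INTER_CUBIC))
```

```text
0.6734263699923482 [ 0.44532647 -0.07569979 -0.0013623 ] [ 1.41248445  0.76294674 -3.29978173]
0 548 [ 395.  500. -130.  -50.]
5 279 [ 395.  489. -128.  -50.]
15 19 [ 412.  453. -106.  -82.]
20 45 [ 410.  466. -107.  -62.]
25 59 [ 404.  480. -107.  -62.]
30 80 [ 402.  476. -107.  -62.]
35 72 [ 402.  479. -107.  -62.]
40 112 [ 402.  479. -106.  -52.]
45 276 [ 402.  480. -107.  -51.]
50 27 [402. 478. -88. -63.]
55 29 [400. 479. -88. -62.]
```

View pics/s5.png

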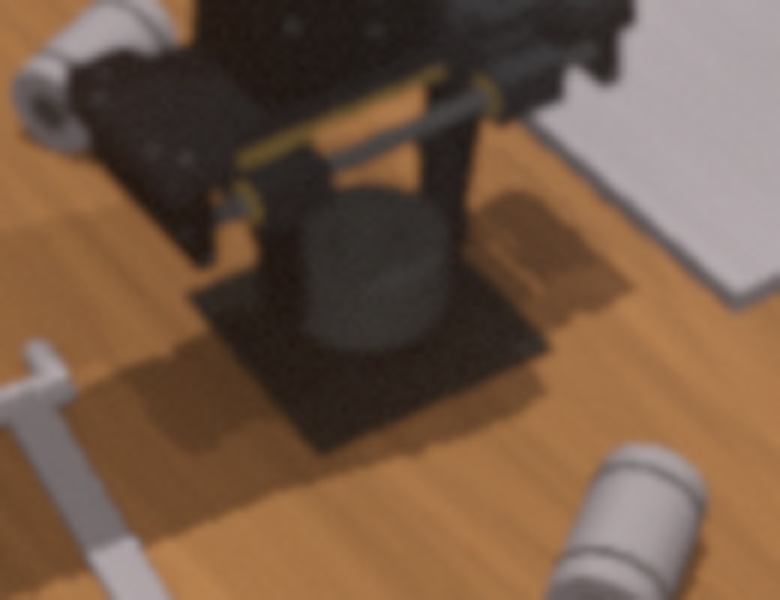

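The collar is over the pad with its underside at about 17 mm. I'll lower it the last 13 mm, release it and rise.

Emit:
{"op": "move_arm", "data": {"increments": "0 0 -5 0 0 0 255;0 0 -4 0 0 0 255;0 0 -2 0 0 0 255;0 0 -1 0 0 0 255;0 0 -1 0 0 0 255;0 0 0 0 0 0 255;0 0 0 0 0 0 255;0 0 0 0 0 0 255"}}

```text
time: 9.55
position: [0.4444, -0.0755, -0.0142]
tool_rot: [-2.274, -2.166, -0.0]
ft_force: [-3.5, 1.8, 6.3]
grip_width: 0.682
grip_force: 50.0
```

Emit:
{"op": "move_arm", "data": {"increments": "0 0 0 0 0 0 0;0 0 0 0 0 0 0;0 0 0 0 0 0 0;0 0 0 0 0 0 0;0 0 0 0 0 0 0;0 0 10 0 0 0 0;0 0 30 0 0 0 0;0 0 40 0 0 0 0"}}

```text
time: 10.22
position: [0.4416, -0.076, 0.0641]
tool_rot: [-2.274, -2.164, 0.009]
ft_force: [1.1, 1.0, 0.6]
grip_width: 0.997
grip_force: 0.0
```

Run:
```python
from h import *
p=ctrl.get_image("top"); W=pts(p); x,y,z=[W[...,i]*1000 for i in range(3)]
m=(x>590)&(x<690)&(y>30)&(y<150)
P=W[m&(z>37)&(z<50)]; print("top face",rect(P),len(P),np.nanmedian(P[:,2]))
P=W[m&(z>20)&(z<50)]; print("incl slope",rect(P),len(P))
P=W[m&(z>65)&(z<100)]; print("post",len(P),1000*P.mean(0))
for r in rollers(p,W): print(*r)
P=W[(x>380)&(x<500)&(y>-130)&(y<-20)&(z>28)&(z<40)];print("collar",len(P),rect(P) if len(P)>3 else 0)
p2=ctrl.get_image("side");W2=pts(p2);x,y,z=[W2[...,i]*1000 for i in range(3)]
P=W2[(x>590)&(x<690)&(y>30)&(y<150)&(z>60)&(z<100)];print("post side",len(P),1000*np.median(P,0))
P=W2[(x>590)&(x<690)&(y>30)&(y<150)&(z>41)&(z<48)];print("top face side",len(P),rect(P))
a=cv2.resize(p["frame"][140:220,190:340,::-1],None,fx=5.2,fy=5.2,interpolation=cv2.INTER_CUBIC)
cv2.imwrite("pics/t6.png",a)
```

```text
top face (array([638.9,  90.3]), array([52.5, 51.1]), 85.4) 249 0.04336575640199847
incl slope (array([636.3, 107.2]), array([87.3, 63.8]), 81.58) 291
post 26 [637.5696561   88.42704783  79.9162211 ]
[ 432.5 -235.1] [62.8 36.9] 35.45 ztop 42.4 0.71
[437.5 392.1] [31.7 59.1] 162.8 ztop 43.0 0.7
[431.1  92.9] [58.5 35.9] 20.1 ztop 42.2 0.58
collar 0 0
post side 0 [nan nan nan]
top face side 0 (array([0., 0.]), array([0., 0.]), 0.0)
  return _methods._mean(a, axis=axis, dtype=dtype,
  ret = um.true_divide(
```

View pics/t6.png

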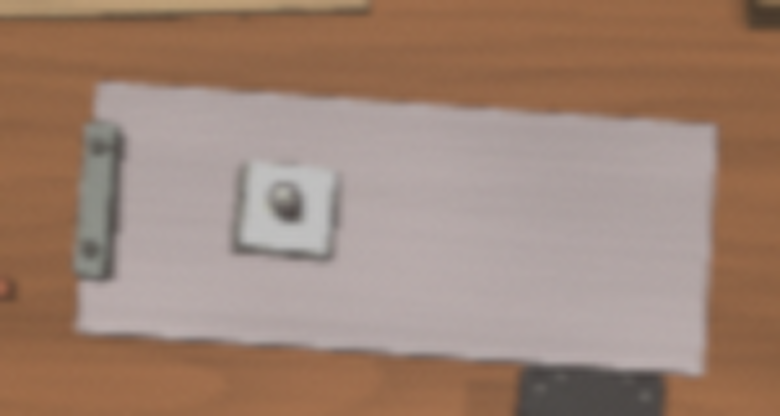

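The chock is aligned with the bed, sloping face to the left (stop) side, with the post near (285,200) in the crop, which is world (638,89). Next I'll grip the post.

Emit:
{"op": "move_arm", "data": {"increments": "12 10 30 0 0 0 0;28 23 0 0 0 0 0;32 27 0 0 0 0 0;32 27 0 0 0 0 0;32 27 0 0 0 0 0;32 27 0 0 0 0 0;22 19 0 0 0 0 0;8 6 0 0 0 0 0"}}

```text
time: 11.03
position: [0.6435, 0.0952, 0.0929]
tool_rot: [-2.268, -2.172, 0.0]
ft_force: [-0.9, 0.5, -0.2]
grip_width: 0.996
grip_force: 0.0
```

Emit:
{"op": "move_arm", "data": {"increments": "0 0 -20 0 0 0 0;0 0 -20 0 0 0 0;0 0 -20 0 0 0 0;0 0 -10 0 0 0 0;0 0 -3 0 0 0 0;0 0 0 0 0 0 0;0 0 0 0 0 0 0;0 0 0 0 0 0 0"}}

```text
time: 11.7
position: [0.6428, 0.0898, 0.0233]
tool_rot: [2.274, 2.165, 0.003]
ft_force: [-0.4, -0.3, -0.6]
grip_width: 1.0
grip_force: 0.0
```

Emit:
{"op": "move_arm", "data": {"increments": "0 0 0 0 0 0 255;0 0 0 0 0 0 255;0 0 0 0 0 0 255;0 0 0 0 0 0 255;0 0 0 0 0 0 255;0 0 0 0 0 0 255;0 0 0 0 0 0 255;0 0 0 0 0 0 255", "grip_force": 50}}

```text
time: 12.37
position: [0.6418, 0.0899, 0.0218]
tool_rot: [2.275, 2.166, -0.0]
ft_force: [0.5, -0.8, -0.2]
grip_width: 0.477
grip_force: 0.0
```

Emit:
{"op": "move_arm", "data": {"increments": "0 0 0 0 0 0 255;0 0 0 0 0 0 255;0 0 0 0 0 0 255;0 0 0 0 0 0 255;0 0 0 0 0 0 255;0 0 0 0 0 0 255;0 0 0 0 0 0 255;0 0 0 0 0 0 255"}}

```text
time: 13.03
position: [0.6418, 0.0898, 0.0219]
tool_rot: [2.275, 2.166, -0.0]
ft_force: [0.1, 0.1, 0.8]
grip_width: 0.193
grip_force: 50.0
```

Emit:
{"op": "move_arm", "data": {"increments": "0 0 6 0 0 0 255;0 0 6 0 0 0 255;-0.4 -8 0 0 0 0 255;-1.2 -24 0 0 0 0 255;-1.5 -30 0 0 0 0 255;-1.5 -30 0 0 0 0 255;-1.5 -30 0 0 0 0 255;-1 -22 0 0 0 0 255"}}

```text
time: 13.7
position: [0.6339, -0.0588, 0.0341]
tool_rot: [2.277, 2.162, -0.002]
ft_force: [0.1, -0.8, -3.0]
grip_width: 0.193
grip_force: 50.0
```

Emit:
{"op": "move_arm", "data": {"increments": "-0.3 -6 0 0 0 0 255;0 0 0 0 0 0 255;0 0 0 0 0 0 255;0 0 -5 0 0 0 255;0 0 -4 0 0 0 255;0 0 -2 0 0 0 255;0 0 -1 0 0 0 255;0 0 0 0 0 0 255"}}

```text
time: 14.37
position: [0.6345, -0.0587, 0.0219]
tool_rot: [-2.273, -2.168, -0.001]
ft_force: [-0.6, 2.0, 0.3]
grip_width: 0.194
grip_force: 50.0
```

Emit:
{"op": "move_arm", "data": {"increments": "0 0 0 0 0 0 255;0 0 0 0 0 0 0;0 0 0 0 0 0 0;0 0 0 0 0 0 0;0 0 0 0 0 0 0;0 0 0 0 0 0 0;0 0 20 0 0 0 0;0 0 35 0 0 0 0"}}

```text
time: 15.03
position: [0.631, -0.0598, 0.0734]
tool_rot: [-2.271, -2.163, 0.01]
ft_force: [-0.3, 0.6, -0.1]
grip_width: 0.641
grip_force: 0.0
```

The chock is parked at the far end of the plate. Next is the middle roller at (431,92.5), axis about 20°.

Emit:
{"op": "move_arm", "data": {"increments": "-10 8 0 0 0 2 0;-26 20 0 0 0 3 0;-33 25 0 0 0 4 0;-33 25 0 0 0 4 0;-33 25 0 0 0 4 0;-33 25 0 0 0 4 0;-22 17 0 0 0 2.4 0;-10 7.5 0 0 0 0 0"}}

```text
time: 15.7
position: [0.431, 0.0951, 0.0768]
tool_rot: [-1.78, -2.586, -0.001]
ft_force: [1.0, 0.4, -0.3]
grip_width: 0.999
grip_force: 0.0
```

Emit:
{"op": "move_arm", "data": {"increments": "0 0 -20 0 0 0 0;0 0 -20 0 0 0 0;0 0 -20 0 0 0 0;0 0 -18 0 0 0 0;0 0 -10 0 0 0 0;0 0 0 0 0 0 0;0 0 0 0 0 0 0;0 0 0 0 0 0 0"}}

```text
time: 16.37
position: [0.4354, 0.0926, -0.0102]
tool_rot: [1.788, 2.582, 0.002]
ft_force: [0.6, 0.2, 0.0]
grip_width: 0.995
grip_force: 0.0
```

Run:
```python
from h import *
p=ctrl.get_image("side"); W=pts(p); s=ctrl.get_state(); print(s["grip_width"],s["position"],s["ft_force"],s["tool_rot"])
c=p["frame"][160:260,155:285,::-1]
cv2.imwrite("pics/s7.png",cv2.resize(c,None,fx=6,fy=6,interpolation=cv2.INTER_CUBIC))
p=ctrl.get_image("top");W=pts(p)
for r in rollers(p,W): print(*r)
```

```text
1.0039782317657509 [ 0.43557379  0.09267275 -0.01000268] [ 0.4347029   0.45007433 -0.57744222] [1.78785739 2.58173319 0.00294314]
[ 432.1 -236. ] [59.2 34.5] 33.44 ztop 43.2 0.81
[435.6 392. ] [33.7 57.1] 166.34 ztop 41.7 0.66
```

View pics/s7.png

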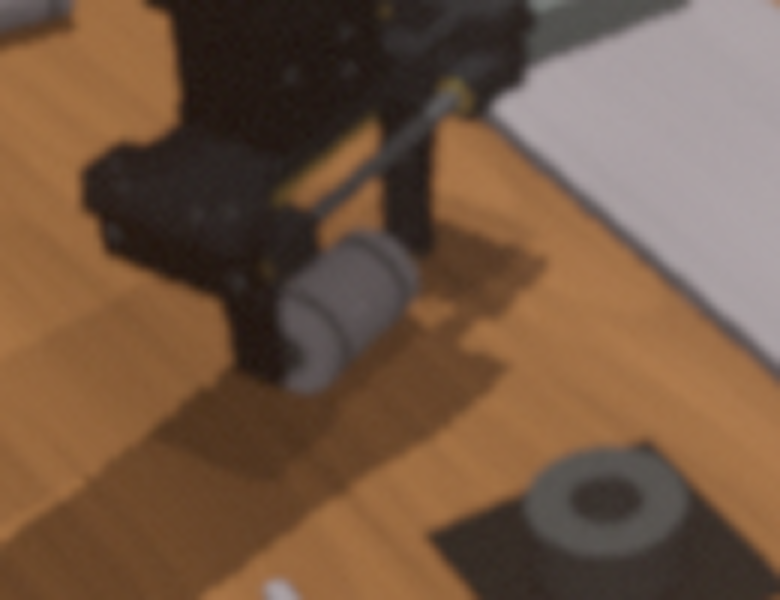

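The fingers straddle the roller correctly, and the collar lies flat on the pad at (605,500). Lowering and gripping.

Emit:
{"op": "move_arm", "data": {"increments": "0 0 -6 0 0 0 0;0 0 -4 0 0 0 0;0 0 -1 0 0 0 0;0 0 0 0 0 0 255;0 0 0 0 0 0 255;0 0 0 0 0 0 255;0 0 0 0 0 0 255;0 0 0 0 0 0 255", "grip_force": 40}}

```text
time: 17.18
position: [0.4346, 0.0924, -0.022]
tool_rot: [1.788, 2.583, 0.0]
ft_force: [-1.0, -0.3, 0.4]
grip_width: 0.709
grip_force: 40.3
```

Emit:
{"op": "move_arm", "data": {"increments": "0 0 0 0 0 0 255;0 0 0 0 0 0 255;0 0 5 0 0 0 255;0 0 15 0 0 0 255;0 0 20 0 0 0 255;0 0 20 0 0 0 255;0 0 10 0 0 0 255;0 0 0 0 0 0 255"}}

```text
time: 17.85
position: [0.4362, 0.093, 0.05]
tool_rot: [1.787, 2.581, 0.006]
ft_force: [-0.3, 0.2, -2.6]
grip_width: 0.707
grip_force: 40.1
```

Emit:
{"op": "move_arm", "data": {"increments": "10 4 0 0 0 -2 255;26 9 0 0 0 -3.5 255;34 12 0 0 0 -4 255;34 12 0 0 0 -4 255;34 12 0 0 0 -4 255;34 12 0 0 0 -4 255;26 9 0 0 0 -2 255;12 4 0 0 0 0 255"}}

```text
time: 18.52
position: [0.6466, 0.168, 0.0455]
tool_rot: [2.276, 2.164, -0.001]
ft_force: [0.2, -0.2, -2.0]
grip_width: 0.71
grip_force: 39.9
```

Emit:
{"op": "move_arm", "data": {"increments": "0 0 0 0 0 0 255;0 0 -15 0 0 0 255;0 0 -20 0 0 0 255;0 0 -15 0 0 0 255;0 0 -5 0 0 0 255;0 0 0 0 0 0 255;0 0 0 0 0 0 255;0 0 0 0 0 0 255"}}

```text
time: 19.18
position: [0.6444, 0.1663, -0.007]
tool_rot: [2.277, 2.164, 0.001]
ft_force: [0.5, 1.0, -2.4]
grip_width: 0.709
grip_force: 39.9
```

Run:
```python
from h import *
p=ctrl.get_image("side"); W=pts(p); s=ctrl.get_state(); print(s["grip_width"],s["position"],s["ft_force"],s["tool_rot"])
c=p["frame"][110:200,210:327,::-1]
cv2.imwrite("pics/s8.png",cv2.resize(c,None,fx=6.6,fy=6.6,interpolation=cv2.INTER_CUBIC))
print([(np.round(r["centre"],3),round(r["score"],2)) for r in ctrl.find_in("roller1",p)])
```

```text
0.708713321527556 [ 0.64450177  0.16637422 -0.00684466] [ 0.60594856 -0.68353002 -1.57903264] [2.27674086e+00 2.16434256e+00 8.37857707e-04]
[(array([0.438, 0.38 , 0.029]), 0.83), (array([ 0.422, -0.239,  0.034]), 0.83), (array([0.637, 0.149, 0.046]), 0.55)]
```

View pics/s8.png

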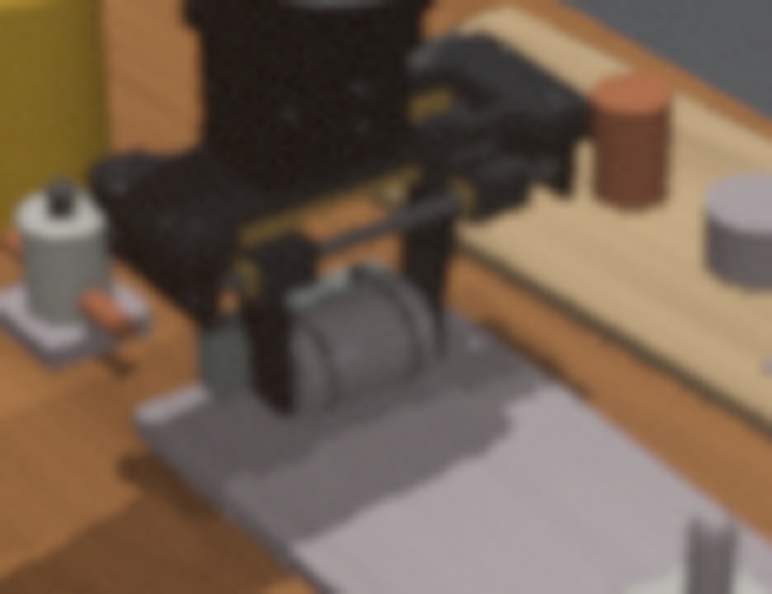

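The roller is held square, about 3 mm above the plate and close to the stop. I'll edge it towards the stop and watch the force.

Emit:
{"op": "move_arm", "data": {"increments": "0 1 -1 0 0 0 255;0 1 -1 0 0 0 255;0 1 0 0 0 0 255;0 0 0 0 0 0 255;0 0 0 0 0 0 255;0 0 0 0 0 0 255;0 0 0 0 0 0 255;0 0 0 0 0 0 255"}}

```text
time: 19.95
position: [0.6444, 0.1693, -0.0091]
tool_rot: [2.277, 2.164, -0.0]
ft_force: [0.1, -0.2, -2.8]
grip_width: 0.711
grip_force: 39.9
```

Emit:
{"op": "move_arm", "data": {"increments": "0 1 0 0 0 0 255;0 0 0 0 0 0 255;0 0 0 0 0 0 255;0 0 0 0 0 0 255;0 1 0 0 0 0 255;0 0 0 0 0 0 255;0 0 0 0 0 0 255;0 0 0 0 0 0 255"}}

```text
time: 20.62
position: [0.6444, 0.1714, -0.0091]
tool_rot: [2.277, 2.165, 0.0]
ft_force: [-0.0, -0.2, -2.2]
grip_width: 0.709
grip_force: 39.9
```

Emit:
{"op": "move_arm", "data": {"increments": "0 1 0 0 0 0 255;0 0 0 0 0 0 255;0 0 0 0 0 0 255;0 0 0 0 0 0 255;0 0 0 0 0 0 255;0 0 0 0 0 0 255;0 0 0 0 0 0 255;0 0 0 0 0 0 255"}}

```text
time: 21.28
position: [0.6444, 0.1717, -0.0091]
tool_rot: [2.277, 2.164, -0.001]
ft_force: [-0.7, -3.3, -1.3]
grip_width: 0.709
grip_force: 39.9
```

Contact at TCP y=171.6, as predicted. Now I'll set it down and release.

Emit:
{"op": "move_arm", "data": {"increments": "0 -0.5 -1 0 0 0 255;0 0 -0.5 0 0 0 255;0 0 0 0 0 0 255;0 0 0 0 0 0 255;0 0 0 0 0 0 200;0 0 0 0 0 0 150;0 0 0 0 0 0 60;0 0 0 0 0 0 0", "grip_force": 15}}

```text
time: 21.95
position: [0.6447, 0.1737, -0.0106]
tool_rot: [-2.275, -2.165, -0.003]
ft_force: [1.0, 0.5, 0.5]
grip_width: 0.779
grip_force: 0.0
```

Emit:
{"op": "move_arm", "data": {"increments": "0 0 0 0 0 0 0;0 0 0 0 0 0 0;0 0 0 0 0 0 0;0 0 0 0 0 0 0;0 0 10 0 0 0 0;0 0 25 0 0 0 0;0 0 25 0 0 0 0;0 0 0 0 0 0 0"}}

```text
time: 22.62
position: [0.6485, 0.1726, 0.0558]
tool_rot: [2.274, 2.161, 0.014]
ft_force: [1.2, 0.7, 0.9]
grip_width: 0.998
grip_force: 0.0
```

Emit:
{"op": "move_arm", "data": {"increments": "-10 0 20 0 0 0 0;-25 0 10 0 0 0 0;-32 0 0 0 0 0 0;-33 0 0 0 0 0 0;-33 0 0 0 0 0 0;-33 10 0 0 0 0 0;-25 20 0 0 0 0 0;-13 30 0 0 0 0 0"}}

```text
time: 23.28
position: [0.4378, 0.2301, 0.0799]
tool_rot: [-2.279, -2.16, 0.001]
ft_force: [1.0, -0.2, 0.6]
grip_width: 1.0
grip_force: 0.0
```

Emit:
{"op": "move_arm", "data": {"increments": "0 32 0 0 0 -2 0;0 32 0 0 0 -2 0;0 32 0 0 0 -2 0;0 32 0 0 0 -2 0;0 22 0 0 0 -2 0;0 10 0 0 0 -2 0;0 0 0 0 0 0 0;0 0 0 0 0 0 0"}}

```text
time: 23.95
position: [0.4404, 0.3917, 0.0795]
tool_rot: [2.489, 1.916, -0.0]
ft_force: [0.5, 0.4, -0.9]
grip_width: 0.997
grip_force: 0.0
```

Run:
```python
from h import *
s=ctrl.get_state(); print(s["position"],s["tool_rot"])
p=ctrl.get_image("top");W=pts(p)
for r in rollers(p,W): print(*r)
p=ctrl.get_image("side");W=pts(p)
print([(np.round(r["centre"],3),round(r["score"],2)) for r in ctrl.find_in("roller1",p)])
for r in rollers(p,W): print(*r)
```

```text
[0.4404292  0.39170201 0.07952673] [ 2.48858174e+00  1.91632625e+00 -2.81112216e-04]
[640.8 171.2] [31.6 59.2] 175.66 ztop 54.4 0.77
[ 431.5 -236. ] [57.8 32.4] 36.34 ztop 42.3 0.72
[435.3 389. ] [26.3 60. ] 163.22 ztop 42.7 0.6
[(array([ 0.424, -0.241,  0.036]), 0.94), (array([0.439, 0.377, 0.032]), 0.8), (array([0.634, 0.155, 0.04 ]), 0.76)]
[ 430.8 -237.7] [60.6 34.7] 33.93 ztop 40.7 0.86
[432.2 383.8] [23.3 60. ] 168.14 ztop 40.0 0.84
[638.5 164.5] [26.6 62.5] 176.42000000000002 ztop 52.1 0.75
```

Roller 1 sits at the stop (640.8,171.2). Gripping roller 2.

Emit:
{"op": "move_arm", "data": {"increments": "0 1 -20 0 0 0 0;0 0 -25 0 0 0 0;0 0 -25 0 0 0 0;0 0 -15 0 0 0 0;0 0 -8 0 0 0 0;0 0 -5 0 0 0 0;0 0 -3 0 0 0 0;0 0 0 0 0 0 0"}}

```text
time: 24.87
position: [0.4408, 0.393, -0.0213]
tool_rot: [-2.491, -1.914, -0.001]
ft_force: [-0.6, -1.2, 0.7]
grip_width: 1.002
grip_force: 0.0
```

Emit:
{"op": "move_arm", "data": {"increments": "0 0 0 0 0 0 0;0 0 0 0 0 0 255;0 0 0 0 0 0 255;0 0 0 0 0 0 255;0 0 0 0 0 0 255;0 0 0 0 0 0 255;0 0 0 0 0 0 255;0 0 0 0 0 0 255", "grip_force": 40}}

```text
time: 25.53
position: [0.4401, 0.3932, -0.0214]
tool_rot: [-2.49, -1.915, 0.0]
ft_force: [-2.5, 0.1, 2.2]
grip_width: 0.715
grip_force: 39.4
```

Emit:
{"op": "move_arm", "data": {"increments": "0 0 5 0 0 0 255;0 0 15 0 0 0 255;0 0 25 0 0 0 255;0 0 25 0 0 0 255;0 -12 10 0 0 2 255;0 -25 0 0 0 2 255;0 -33 0 0 0 2 255;0 -33 0 0 0 2 255"}}

```text
time: 26.2
position: [0.4402, 0.2888, 0.0583]
tool_rot: [2.347, 2.087, -0.0]
ft_force: [0.8, -1.2, -1.7]
grip_width: 0.713
grip_force: 39.4
```

Emit:
{"op": "move_arm", "data": {"increments": "0 -33 0 0 0 2 255;10 -33 0 0 0 2 255;25 -25 0 0 0 0 255;32 -17 0 0 0 0 255;33 -16 0 0 0 0 255;33 -16 0 0 0 0 255;33 -15 0 0 0 0 255;24 -10.6 0 0 0 0 255"}}

```text
time: 26.87
position: [0.6328, 0.1212, 0.0581]
tool_rot: [2.277, 2.161, -0.001]
ft_force: [0.3, -0.5, -2.0]
grip_width: 0.717
grip_force: 39.4
```

Emit:
{"op": "move_arm", "data": {"increments": "12 0 0 0 0 0 255;0 0 0 0 0 0 255;0 0 -20 0 0 0 255;0 0 -25 0 0 0 255;0 0 -15 0 0 0 255;0 0 -6 0 0 0 255;0 0 0 0 0 0 255;0 0 0 0 0 0 255"}}

```text
time: 27.53
position: [0.6418, 0.1247, -0.0075]
tool_rot: [-2.276, -2.165, 0.0]
ft_force: [0.7, -0.3, -2.0]
grip_width: 0.713
grip_force: 39.5
```

Run:
```python
from h import *
p=ctrl.get_image("side"); W=pts(p); s=ctrl.get_state(); print(s["grip_width"],s["position"],s["ft_force"],s["tool_rot"])
c=p["frame"][110:200,210:327,::-1]
cv2.imwrite("pics/s9.png",cv2.resize(c,None,fx=6.6,fy=6.6,interpolation=cv2.INTER_CUBIC))
print([(np.round(r["centre"],3),round(r["score"],2)) for r in ctrl.find_in("roller1",p)])
```

```text
0.7150249674743584 [ 0.64214723  0.12474032 -0.00727786] [ 0.06501183 -0.42995478 -1.95155819] [2.27631424e+00 2.16515519e+00 5.85608810e-04]
[(array([0.642, 0.109, 0.046]), 0.9), (array([ 0.421, -0.242,  0.034]), 0.73), (array([0.644, 0.156, 0.038]), 0.62)]
```

View pics/s9.png

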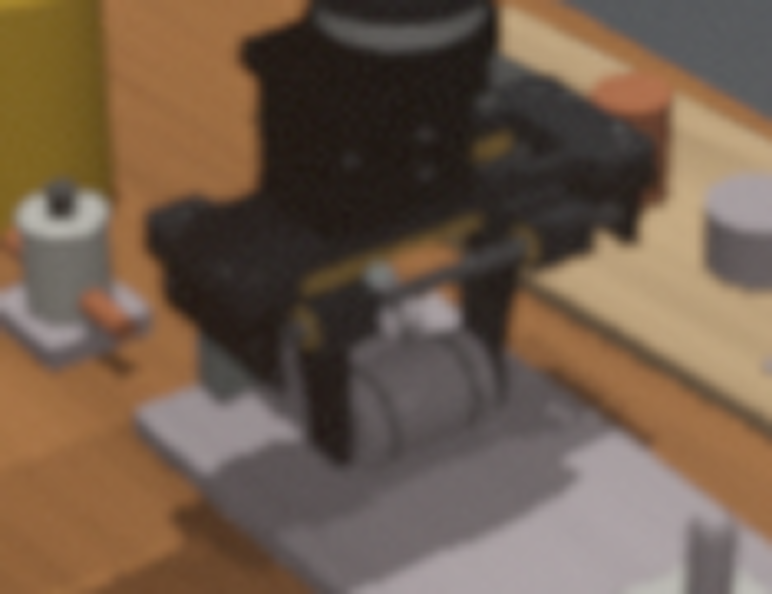

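Roller 2 is held square, just short of roller 1. Edging it in.

Emit:
{"op": "move_arm", "data": {"increments": "0 1 -1 0 0 0 255;0 1 -1 0 0 0 255;0 1 0 0 0 0 255;0 0.5 0 0 0 0 255;0 0.5 0 0 0 0 255;0 0 0 0 0 0 255;0 0 0 0 0 0 255;0 0 0 0 0 0 255"}}

```text
time: 28.3
position: [0.6427, 0.1281, -0.0093]
tool_rot: [2.277, 2.164, 0.0]
ft_force: [-0.2, -0.1, 0.8]
grip_width: 0.718
grip_force: 39.5
```

Emit:
{"op": "move_arm", "data": {"increments": "0 1 0 0 0 0 255;0 0 0 0 0 0 255;0 0 0 0 0 0 255;0 0.5 0 0 0 0 255;0 0 0 0 0 0 255;0 0 0 0 0 0 255;0 0 0 0 0 0 255;0 0 0 0 0 0 255"}}

```text
time: 28.97
position: [0.6427, 0.1295, -0.0094]
tool_rot: [2.277, 2.164, 0.0]
ft_force: [0.1, -1.5, 2.6]
grip_width: 0.717
grip_force: 39.5
```

Emit:
{"op": "move_arm", "data": {"increments": "0 0.7 0 0 0 0 255;0 0 0 0 0 0 255;0 0 0 0 0 0 255;0 0 0 0 0 0 255;0 0 0 0 0 0 255;0 0 0 0 0 0 255;0 0 0 0 0 0 255;0 0 0 0 0 0 255"}}

```text
time: 29.63
position: [0.6427, 0.1303, -0.0094]
tool_rot: [2.277, 2.164, 0.001]
ft_force: [-0.1, -3.2, 5.4]
grip_width: 0.711
grip_force: 39.5
```

Contact; releasing.

Emit:
{"op": "move_arm", "data": {"increments": "0 -0.3 0 0 0 0 255;0 0 -0.3 0 0 0 255;0 0 0 0 0 0 255;0 0 0 0 0 0 255;0 0 0 0 0 0 200;0 0 0 0 0 0 150;0 0 0 0 0 0 60;0 0 0 0 0 0 0", "grip_force": 15}}

```text
time: 30.3
position: [0.6414, 0.1319, -0.0108]
tool_rot: [-2.274, -2.164, 0.0]
ft_force: [0.4, -0.2, -0.6]
grip_width: 0.781
grip_force: 0.0
```

Emit:
{"op": "move_arm", "data": {"increments": "0 0 0 0 0 0 0;0 0 0 0 0 0 0;0 0 0 0 0 0 0;0 0 0 0 0 0 0;0 0 10 0 0 0 0;0 0 25 0 0 0 0;0 0 25 0 0 0 0;0 0 20 0 0 0 0"}}

```text
time: 30.97
position: [0.6431, 0.1301, 0.0725]
tool_rot: [2.277, 2.164, 0.002]
ft_force: [1.3, -0.0, 0.6]
grip_width: 0.998
grip_force: 0.0
```

Emit:
{"op": "move_arm", "data": {"increments": "-10 -10 0 0 0 3 0;-15 -25 0 0 0 5 0;-18 -35 0 0 0 5 0;-18 -35 0 0 0 5 0;-18 -35 0 0 0 5 0;-18 -35 0 0 0 5 0;-18 -35 0 0 0 5 0;-18 -35 0 0 0 5 0"}}

```text
time: 31.63
position: [0.5086, -0.1164, 0.071]
tool_rot: [1.442, 2.79, 0.002]
ft_force: [0.8, -0.9, -0.9]
grip_width: 0.999
grip_force: 0.0
```

Run:
```python
from h import *
s=ctrl.get_state(); print(s["position"],s["tool_rot"])
p=ctrl.get_image("top");W=pts(p)
for r in rollers(p,W): print(*r)
x,y,z=[W[...,i]*1000 for i in range(3)]
P=W[(x>590)&(x<690)&(y>-130)&(y<0)&(z>37)&(z<50)]; print("chock top face",rect(P),len(P))
p=ctrl.get_image("side");W=pts(p)
for r in rollers(p,W): print(*r)
```

```text
[ 0.50860947 -0.11641577  0.07104443] [1.44194725e+00 2.78989397e+00 1.87019761e-03]
[640.1 170.7] [57.9 33.3] 0.84 ztop 53.6 0.79
[ 431.  -237.1] [58.5 35.9] 34.55 ztop 42.7 0.64
[638.3 128.6] [58.5 33. ] 2.35 ztop 54.0 0.62
chock top face (array([632.6, -58. ]), array([54.3, 50.9]), 85.31) 248
[ 432.2 -237.7] [62.7 32.7] 35.01 ztop 40.6 0.79
[634.1 163.1] [26.7 53.9] 173.32 ztop 51.7 0.68
[618.5 122.2] [22.7 35.8] 160.13 ztop 51.7 0.56
```

Emit:
{"op": "move_arm", "data": {"increments": "-18 -25 0 0 0 0 0;-20 -33 0 0 0 0 0;-20 -33 0 0 0 0 0;-12 -20 0 0 0 0 0;-4 -7.5 -10 0 0 0 0;0 0 -20 0 0 0 0;0 0 -25 0 0 0 0;0 0 -15 0 0 0 0"}}

```text
time: 32.5
position: [0.436, -0.2316, -0.0013]
tool_rot: [-1.446, -2.788, -0.001]
ft_force: [-0.5, 0.8, -0.8]
grip_width: 1.0
grip_force: 0.0
```

Emit:
{"op": "move_arm", "data": {"increments": "0 0 0 0 0 0 0;0 0 0 0 0 0 0;0 0 0 0 0 0 0;0 0 0 0 0 0 0;0 0 0 0 0 0 0;0 0 0 0 0 0 0;0 0 0 0 0 0 0;0 0 0 0 0 0 0"}}

```text
time: 33.17
position: [0.4356, -0.2334, 0.0004]
tool_rot: [1.448, 2.787, 0.001]
ft_force: [-0.9, -1.1, 0.5]
grip_width: 0.999
grip_force: 0.0
```

Run:
```python
from h import *
p=ctrl.get_image("side"); W=pts(p); s=ctrl.get_state(); print(s["grip_width"],s["position"],s["ft_force"],s["tool_rot"])
c=p["frame"][220:340,240:396,::-1]
cv2.imwrite("pics/s10.png",cv2.resize(c,None,fx=5,fy=5,interpolation=cv2.INTER_CUBIC))
```

```text
1.0001604254035312 [ 4.35567746e-01 -2.33378396e-01  3.19387991e-04] [ 1.10451894  0.31591278 -0.09405643] [1.44802164e+00 2.78743707e+00 3.96081877e-04]
```

View pics/s10.png

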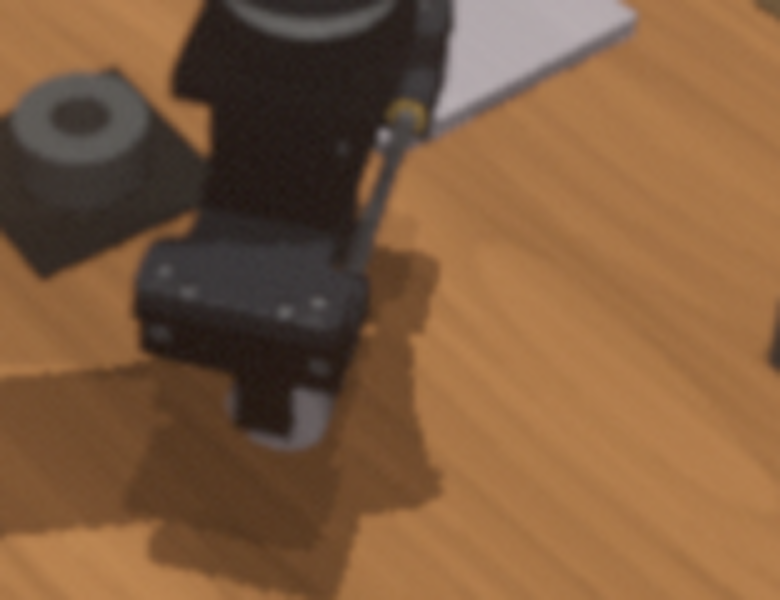

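The near finger sits slightly left of the roller's end, (265,420) against (283,418). I'll shift 2.5 mm, lower and grip.

Emit:
{"op": "move_arm", "data": {"increments": "1.5 -2 -6 0 0 0 0;0 0 -8 0 0 0 0;0 0 -5 0 0 0 0;0 0 -2.5 0 0 0 0;0 0 0 0 0 0 0;0 0 0 0 0 0 255;0 0 0 0 0 0 255;0 0 0 0 0 0 255", "grip_force": 40}}

```text
time: 33.88
position: [0.4372, -0.2354, -0.0212]
tool_rot: [1.448, 2.787, 0.0]
ft_force: [-0.9, 0.1, -0.4]
grip_width: 0.854
grip_force: 0.0
```

Emit:
{"op": "move_arm", "data": {"increments": "0 0 0 0 0 0 255;0 0 0 0 0 0 255;0 0 0 0 0 0 255;0 0 0 0 0 0 255;0 0 5 0 0 0 255;0 0 15 0 0 0 255;0 0 25 0 0 0 255;0 0 25 0 0 0 255"}}

```text
time: 34.55
position: [0.4354, -0.2347, 0.0485]
tool_rot: [-1.447, -2.785, 0.001]
ft_force: [1.6, 0.6, -3.7]
grip_width: 0.709
grip_force: 39.9
```

Emit:
{"op": "move_arm", "data": {"increments": "6 10 20 0 0 -2 255;14 22 0 0 0 -3.6 255;19 31 0 0 0 -3.6 255;19 31 0 0 0 -3.6 255;19 31 0 0 0 -3.6 255;20 31 0 0 0 -3.6 255;20 31 0 0 0 -3.6 255;20 31 0 0 0 -3.6 255"}}

```text
time: 35.22
position: [0.574, -0.0154, 0.0683]
tool_rot: [-2.066, -2.366, 0.001]
ft_force: [0.4, -1.7, -2.2]
grip_width: 0.709
grip_force: 39.9
```

Emit:
{"op": "move_arm", "data": {"increments": "20 31 0 0 0 -3.6 255;20 31 0 0 0 -3.6 255;16 24 0 0 0 -3.6 255;10 15.4 0 0 0 0 255;0 0 0 0 0 0 255;0 0 -20 0 0 0 255;0 0 -25 0 0 0 255;0 0 -20 0 0 0 255"}}

```text
time: 35.88
position: [0.6388, 0.0835, 0.0021]
tool_rot: [-2.277, -2.164, 0.002]
ft_force: [0.3, -0.5, -2.7]
grip_width: 0.712
grip_force: 39.9
```

Emit:
{"op": "move_arm", "data": {"increments": "0 0 -6 0 0 0 255;0 0 0 0 0 0 255;0 0 0 0 0 0 255;0 0 0 0 0 0 255;0 0 0 0 0 0 255;0 0 0 0 0 0 255;0 0 0 0 0 0 255;0 0 0 0 0 0 255"}}

```text
time: 36.55
position: [0.6403, 0.0842, -0.0018]
tool_rot: [2.277, 2.164, 0.001]
ft_force: [0.5, -0.3, -2.9]
grip_width: 0.712
grip_force: 39.9
```

Run:
```python
from h import *
p=ctrl.get_image("side"); W=pts(p); s=ctrl.get_state(); print(s["grip_width"],s["position"],s["ft_force"],s["tool_rot"])
c=p["frame"][110:220,210:353,::-1]
cv2.imwrite("pics/s11.png",cv2.resize(c,None,fx=5.4,fy=5.4,interpolation=cv2.INTER_CUBIC))
print([(np.round(r["centre"],3),round(r["score"],2)) for r in ctrl.find_in("roller1",p)])
```

```text
0.712806610875514 [ 0.64015675  0.08418303 -0.00200572] [ 0.10147689 -0.1516201  -2.34931249] [2.27654823e+00 2.16443946e+00 9.68973584e-04]
[(array([0.634, 0.075, 0.05 ]), 0.75), (array([0.615, 0.118, 0.04 ]), 0.41)]
```

View pics/s11.png

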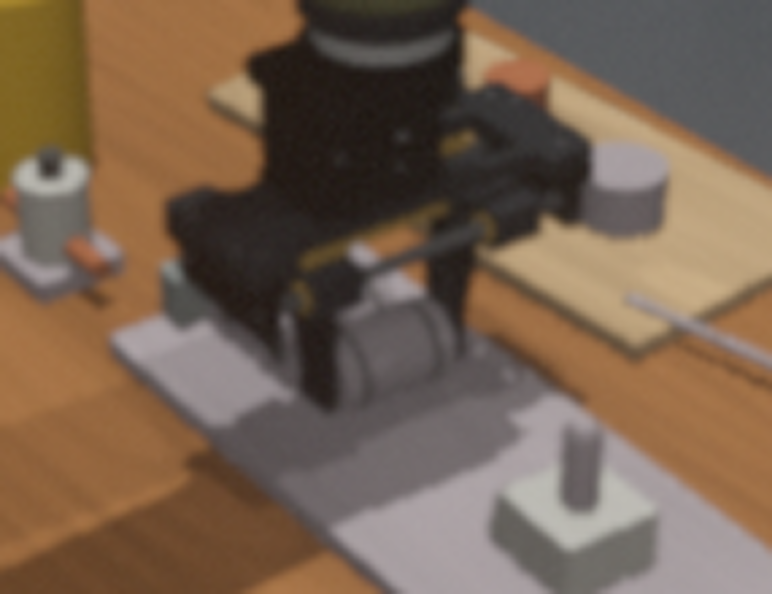

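Roller 3 is held square above the plate, and the chock stands clear at (575,510). I've now used all 14 pictures, so the rest goes by numbers.

Emit:
{"op": "move_arm", "data": {"increments": "0 0 -4 0 0 0 255;0 0 -3 0 0 0 255;0 1 0 0 0 0 255;0 1 0 0 0 0 255;0 1 0 0 0 0 255;0 0 0 0 0 0 255;0 0 0 0 0 0 255;0 0 0 0 0 0 255"}}

```text
time: 37.32
position: [0.6404, 0.0865, -0.0091]
tool_rot: [2.277, 2.163, 0.001]
ft_force: [0.3, -2.3, 2.6]
grip_width: 0.707
grip_force: 39.9
```

Emit:
{"op": "move_arm", "data": {"increments": "0 1 0 0 0 0 255;0 0 0 0 0 0 255;0 0 0 0 0 0 255;0 0.7 0 0 0 0 255;0 0 0 0 0 0 255;0 0 0 0 0 0 255;0 0 0 0 0 0 255;0 0 0 0 0 0 255"}}

```text
time: 37.98
position: [0.6402, 0.0882, -0.0092]
tool_rot: [2.277, 2.164, 0.0]
ft_force: [-0.2, -4.8, 4.6]
grip_width: 0.71
grip_force: 39.8
```

Emit:
{"op": "move_arm", "data": {"increments": "0 0.7 0 0 0 0 255;0 0 0 0 0 0 255;0 0 0 0 0 0 255;0 0 0 0 0 0 255;0 0 0 0 0 0 255;0 0 0 0 0 0 255;0 0 0 0 0 0 255;0 0 0 0 0 0 255"}}

```text
time: 38.65
position: [0.6402, 0.0889, -0.0092]
tool_rot: [2.277, 2.164, 0.0]
ft_force: [0.3, -5.2, 4.7]
grip_width: 0.713
grip_force: 39.8
```

Emit:
{"op": "move_arm", "data": {"increments": "0 0.8 0 0 0 0 255;0 0 0 0 0 0 255;0 0 0 0 0 0 255;0 0 0 0 0 0 255;0 0 0 0 0 0 255;0 0 0 0 0 0 255;0 0 0 0 0 0 255;0 0 0 0 0 0 255"}}

```text
time: 39.32
position: [0.6402, 0.0895, -0.0091]
tool_rot: [2.277, 2.164, -0.0]
ft_force: [0.2, -5.4, 3.9]
grip_width: 0.715
grip_force: 39.8
```

Emit:
{"op": "move_arm", "data": {"increments": "0 0.8 0 0 0 0 255;0 0 0 0 0 0 255;0 0 0 0 0 0 255;0 0 0 0 0 0 255;0 0 0 0 0 0 255;0 0 0 0 0 0 255;0 0 0 0 0 0 255;0 0 0 0 0 0 255"}}

```text
time: 39.98
position: [0.6401, 0.0896, -0.0092]
tool_rot: [2.277, 2.163, -0.001]
ft_force: [-0.1, -7.1, 4.2]
grip_width: 0.711
grip_force: 39.8
```

Emit:
{"op": "move_arm", "data": {"increments": "0 -0.8 -0.2 0 0 0 255;0 0 0 0 0 0 255;0 0 0 0 0 0 255;0 0 0 0 0 0 255;0 0 0 0 0 0 200;0 0 0 0 0 0 150;0 0 0 0 0 0 60;0 0 0 0 0 0 0", "grip_force": 15}}

```text
time: 40.65
position: [0.6391, 0.0927, -0.0103]
tool_rot: [-2.274, -2.164, -0.001]
ft_force: [-0.1, 0.0, 0.6]
grip_width: 0.778
grip_force: 0.0
```

Emit:
{"op": "move_arm", "data": {"increments": "0 0 0 0 0 0 0;0 0 0 0 0 0 0;0 0 0 0 0 0 0;0 0 0 0 0 0 0;0 0 10 0 0 0 0;0 0 25 0 0 0 0;0 0 25 0 0 0 0;0 0 20 0 0 0 0"}}

```text
time: 41.32
position: [0.6405, 0.0902, 0.0728]
tool_rot: [2.277, 2.164, 0.002]
ft_force: [0.5, 0.5, 0.4]
grip_width: 1.0
grip_force: 0.0
```

Emit:
{"op": "move_arm", "data": {"increments": "-1 -20 0 0 0 0 0;-1.5 -30 0 0 0 0 0;-1.5 -30 0 0 0 0 0;-1.5 -30 0 0 0 0 0;-1 -25 0 0 0 0 0;-0.5 -13 0 0 0 0 0;0 0 0 0 0 0 0;0 0 0 0 0 0 0"}}

```text
time: 41.98
position: [0.6332, -0.0571, 0.0708]
tool_rot: [-2.278, -2.163, -0.002]
ft_force: [0.5, 1.3, -0.2]
grip_width: 1.002
grip_force: 0.0
```

Run:
```python
from h import *
s=ctrl.get_state(); print(s["position"],s["tool_rot"])
p=ctrl.get_image("top");W=pts(p)
for r in rollers(p,W): print(*r)
p=ctrl.get_image("side");W=pts(p)
for r in rollers(p,W): print(*r)
x,y,z=[W[...,i]*1000 for i in range(3)]
P=W[(x>590)&(x<690)&(y>-130)&(y<0)&(z>39)&(z<49)]; print("chock top face",rect(P),len(P))
print([(np.round(r["centre"],3),round(r["score"],2)) for r in ctrl.find_in("chock",p)])
```

```text
[ 0.63315256 -0.05711011  0.07079488] [-2.27755452e+00 -2.16321633e+00 -1.79888243e-03]
[639.9 167.7] [58.5 39.3] 2.74 ztop 53.4 0.86
[635.6  90.1] [33.9 58.5] 176.09 ztop 53.6 0.83
[619.  103.8] [228.   86.9] 76.85 ztop 40.3 0.64
[637.9 131.3] [57.7 33.3] 0.85 ztop 54.1 0.57
[629.1 125.6] [53.1 32.4] 8.04 ztop 51.8 0.76
[629.4  81.4] [26.8 58.7] 165.57 ztop 50.7 0.61
[632.4 166. ] [64.4 39.6] 12.31 ztop 51.8 0.52
chock top face (array([630.8, -61.3]), array([53.5, 51.9]), 84.12) 254
[(array([ 0.627, -0.069,  0.045]), 0.75)]
```

Emit:
{"op": "move_arm", "data": {"increments": "1.2 -1.5 -15 0 0 0 0;0 0 -20 0 0 0 0;0 0 -10 0 0 0 0;0 0 -5 0 0 0 0;0 0 0 0 0 0 0;0 0 0 0 0 0 255;0 0 0 0 0 0 255;0 0 0 0 0 0 255", "grip_force": 50}}

```text
time: 42.9
position: [0.635, -0.0593, 0.0215]
tool_rot: [2.276, 2.164, 0.002]
ft_force: [-0.1, -0.3, -0.4]
grip_width: 0.855
grip_force: 0.0
```

Emit:
{"op": "move_arm", "data": {"increments": "0 0 0 0 0 0 255;0 0 0 0 0 0 255;0 0 0 0 0 0 255;0 0 0 0 0 0 255;0 0 0 0 0 0 255;0 0 0 0 0 0 255;0 0 0 0 0 0 255;0 0 0 0 0 0 255"}}

```text
time: 43.57
position: [0.6341, -0.0592, 0.0203]
tool_rot: [2.277, 2.164, -0.0]
ft_force: [0.2, 0.6, -0.2]
grip_width: 0.247
grip_force: 0.0
```

Emit:
{"op": "move_arm", "data": {"increments": "0 0 0 0 0 0 255;0 0 0 0 0 0 255;0 0 0 0 0 0 255;0 0 0 0 0 0 255;0 0 2.5 0 0 0 255;0 0 2.5 0 0 1 255;0 0 0 0 0 0 255;0 0 0 0 0 0 255"}}

```text
time: 44.23
position: [0.6338, -0.0592, 0.0253]
tool_rot: [-2.258, -2.184, 0.0]
ft_force: [-0.9, -0.1, -3.5]
grip_width: 0.193
grip_force: 50.0
```

Emit:
{"op": "move_arm", "data": {"increments": "0.5 10 0 0 0 0 255;1 25 0 0 0 0 255;1 25 0 0 0 0 255;1 20 0 0 0 0 255;0.5 10 0 0 0 0 255;0 0 -2.5 0 0 0 255;0 0 -2 0 0 0 255;0 0 0 0 0 0 255"}}

```text
time: 44.9
position: [0.638, 0.0288, 0.0206]
tool_rot: [2.259, 2.182, -0.002]
ft_force: [-0.0, -0.6, -2.1]
grip_width: 0.193
grip_force: 50.0
```

Emit:
{"op": "move_arm", "data": {"increments": "0.1 2 0 0 0 0 255;0.1 2 0 0 0 0 255;0.1 2 0 0 0 0 255;0 1 0 0 0 0 255;0 1 0 0 0 0 255;0 0 0 0 0 0 255;0 0 0 0 0 0 255;0 0 0 0 0 0 255"}}

```text
time: 45.57
position: [0.6384, 0.0386, 0.0209]
tool_rot: [2.258, 2.184, -0.0]
ft_force: [-0.3, 0.1, -3.3]
grip_width: 0.188
grip_force: 50.0
```

Emit:
{"op": "move_arm", "data": {"increments": "0 1 0 0 0 0 255;0 0 0 0 0 0 255;0 0 0 0 0 0 255;0 1 0 0 0 0 255;0 0 0 0 0 0 255;0 0 0 0 0 0 255;0 0 0 0 0 0 255;0 0 0 0 0 0 255"}}

```text
time: 46.23
position: [0.6385, 0.0407, 0.0209]
tool_rot: [2.258, 2.184, 0.0]
ft_force: [0.1, 0.3, -3.9]
grip_width: 0.193
grip_force: 50.0
```

Emit:
{"op": "move_arm", "data": {"increments": "0 0.5 -0.5 0 0 0 255;0 0 0 0 0 0 255;0 0 0 0 0 0 255;0 0.5 0 0 0 0 255;0 0 0 0 0 0 255;0 0 0 0 0 0 255;0 0 0 0 0 0 255;0 0 0 0 0 0 255"}}

```text
time: 46.9
position: [0.6384, 0.0418, 0.0204]
tool_rot: [2.258, 2.184, -0.0]
ft_force: [0.1, -0.9, -3.9]
grip_width: 0.193
grip_force: 50.0
```

Emit:
{"op": "move_arm", "data": {"increments": "0 1 0 0 0 0 255;0 0 0 0 0 0 255;0 0 0 0 0 0 255;0 0 0 0 0 0 255;0 0 0 0 0 0 255;0 0 0 0 0 0 255;0 0 0 0 0 0 255;0 0 0 0 0 0 255"}}

```text
time: 47.57
position: [0.6384, 0.0428, 0.0204]
tool_rot: [2.258, 2.184, 0.0]
ft_force: [-0.5, 0.3, -3.7]
grip_width: 0.194
grip_force: 50.0
```

Emit:
{"op": "move_arm", "data": {"increments": "0 0.7 -0.5 0 0 0 255;0 0 0 0 0 0 255;0 0 0 0 0 0 255;0 0.7 0 0 0 0 255;0 0 0 0 0 0 255;0 0 0 0 0 0 255;0 0 0 0 0 0 255;0 0 0 0 0 0 255"}}

```text
time: 48.23
position: [0.6387, 0.0432, 0.0204]
tool_rot: [2.258, 2.183, -0.0]
ft_force: [-2.8, -4.2, 4.3]
grip_width: 0.197
grip_force: 50.0
```

Run:
```python
from h import *
p=ctrl.get_image("side");W=pts(p)
for r in rollers(p,W): print(*r)
x,y,z=[W[...,i]*1000 for i in range(3)]
P=W[(x>600)&(x<690)&(y>0)&(y<75)&(z>39)&(z<48)]; print("chock top face",rect(P),len(P))
# height profile along the row near x=620..655 in top-height slices
for y0 in range(0,200,5):
    q=(x>612)&(x<662)&(y>y0)&(y<=y0+5)
    if q.sum()>3: print(y0,q.sum(),np.percentile(z[q],90).round(1),end="; ")
```

```text
[622.7 119.3] [28.4 54.5] 141.63 ztop 45.1 0.68
[595.6  51.5] [124.2  38.4] 57.22 ztop 52.2 0.54
[609.2 171.5] [ 5.4 32. ] 90.04 ztop 46.1 0.42
[632.2  37.2] [45.9 49.8] 174.57 ztop 46.3 0.3
chock top face (array([633.7,  43.9]), array([53.2, 61.9]), 0.04) 194
0 305 464.0; 5 603 361.9; 10 542 355.9; 15 454 332.6; 20 226 201.9; 25 66 193.0; 30 207 104.7; 35 99 100.4; 40 37 123.5; 45 30 116.7; 50 30 107.2; 55 11 207.6; 60 10 78.4; 65 14 461.4; 70 15 460.7; 75 32 47.8; 80 23 50.2; 85 18 52.0; 90 12 51.8; 95 7 51.0; 110 7 42.3; 115 16 43.0; 120 8 51.1; 125 6 51.8; 155 4 44.6; 160 6 44.9; 195 11 43.4;
```

Emit:
{"op": "move_arm", "data": {"increments": "0 0.8 0 0 0 0 255;0 0 0 0 0 0 255;0 0 0 0 0 0 255;0 0 0 0 0 0 255;0 0 0 0 0 0 255;0 0 0 0 0 0 255;0 0 0 0 0 0 255;0 0 0 0 0 0 255"}}

```text
time: 49.0
position: [0.6387, 0.0434, 0.0204]
tool_rot: [2.258, 2.182, -0.001]
ft_force: [-2.6, -4.9, 5.6]
grip_width: 0.196
grip_force: 50.0
```

Emit:
{"op": "move_arm", "data": {"increments": "0 0.8 0 0 0 0 255;0 0 0 0 0 0 255;0 0 0 0 0 0 255;0 0 0 0 0 0 255;0 0 0 0 0 0 255;0 0 0 0 0 0 255;0 0 0 0 0 0 255;0 0 0 0 0 0 255"}}

```text
time: 49.67
position: [0.6388, 0.0438, 0.0205]
tool_rot: [2.258, 2.182, -0.001]
ft_force: [-3.2, -6.9, 5.2]
grip_width: 0.192
grip_force: 50.0
```

The row is tight. Releasing the chock and checking.

Emit:
{"op": "move_arm", "data": {"increments": "0 -1 0 0 0 0 255;0 0 0 0 0 0 255;0 0 0 0 0 0 200;0 0 0 0 0 0 150;0 0 0 0 0 0 60;0 0 0 0 0 0 0;0 0 0 0 0 0 0;0 0 0 0 0 0 0", "grip_force": 15}}

```text
time: 50.33
position: [0.6384, 0.0455, 0.0197]
tool_rot: [-2.257, -2.185, -0.001]
ft_force: [0.3, -0.4, -0.2]
grip_width: 0.512
grip_force: 0.0
```

Emit:
{"op": "move_arm", "data": {"increments": "0 0 10 0 0 0 0;0 0 20 0 0 0 0;0 0 30 0 0 0 0;-15 -10 20 0 0 0 0;-30 -25 0 0 0 0 0;-33 -28 0 0 0 0 0;-33 -28 0 0 0 0 0;-33 -28 0 0 0 0 0"}}

```text
time: 51.0
position: [0.4969, -0.0722, 0.1006]
tool_rot: [2.257, 2.184, 0.002]
ft_force: [0.1, -1.7, 1.1]
grip_width: 0.99
grip_force: 0.0
```

Run:
```python
from h import *
s=ctrl.get_state(); print(s["position"],s["tool_rot"])
p=ctrl.get_image("top");W=pts(p)
o=np.array([642.1,191.3]);ey=np.array([.0495,.9988]);ex=np.array([.9988,-.0495])
loc=lambda c:(round((c-o)@ex,1),round((c-o)@ey,1))
for r in rollers(p,W): print(loc(r[0]),*r)
x,y,z=[W[...,i]*1000 for i in range(3)]
P=W[(x>590)&(x<690)&(y>0)&(y<70)&(z>40)&(z<47)]; print("chock",rect(P),len(P),loc(rect(P)[0]),np.median(P[:,2]))
P=W[(x>590)&(x<690)&(y>10)&(y<70)&(z>65)&(z<100)]*1000; print("post",P.mean(0),loc(P.mean(0)[:2]))
# row profile from the top camera
L=((x-o[0])*ex[0]+(y-o[1])*ex[1]); Y=((x-o[0])*ey[0]+(y-o[1])*ey[1])
for a in range(-190,5,4):
    q=(abs(L)<20)&(Y>a)&(Y<=a+4)
    if q.any(): print(a+2,np.nanmedian(z[q]).round(0),end="; ")
p=ctrl.get_image("side");W=pts(p)
for n in("collar","pad"): print(n,[(np.round(r["centre"],3),round(r["score"],2)) for r in ctrl.find_in(n,p)][:2])
r=ctrl.silhouettes("collar",p)[0]; P=W[r["region"]]; P=P[abs(P[:,2]-.034)<.004]; print(rect(P),np.median(P[:,2]))
for r in rollers(p,W): print(loc(r[0]),*r)
```

```text
[ 0.49693583 -0.07218571  0.10057377] [2.25716455e+00 2.18424673e+00 1.60537596e-03]
(np.float64(-1.7), np.float64(-20.8)) [639.4 170.6] [58.4 33.3] 2.22 ztop 54.3 0.81
(np.float64(-0.4), np.float64(-100.7)) [636.7  90.7] [33.2 60.5] 178.09 ztop 54.5 0.71
(np.float64(-0.4), np.float64(-60.3)) [638.7 131.1] [31.7 58.6] 177.12 ztop 54.1 0.51
chock (array([635.9,  43.2]), array([51.3, 50.2]), 85.85) 194 (np.float64(1.1), np.float64(-148.2)) 0.04387895916466111
post [634.73723938  42.49693308  80.19439948] (np.float64(0.0), np.float64(-149.0))
-188 11.0; -184 11.0; -180 12.0; -176 13.0; -172 45.0; -168 45.0; -164 44.0; -160 42.0; -156 46.0; -152 46.0; -148 46.0; -144 44.0; -140 45.0; -136 44.0; -132 44.0; -128 43.0; -124 44.0; -120 34.0; -116 41.0; -112 47.0; -108 48.0; -104 52.0; -100 52.0; -96 50.0; -92 50.0; -88 47.0; -84 43.0; -80 40.0; -76 40.0; -72 46.0; -68 49.0; -64 50.0; -60 51.0; -56 52.0; -52 50.0; -48 48.0; -44 47.0; -40 38.0; -36 40.0; -32 46.0; -28 49.0; -24 50.0; -20 51.0; -16 53.0; -12 49.0; -8 48.0; -4 44.0; 0 38.0; 4 41.0; collar [(array([ 0.439, -0.086,  0.036]), 0.57)]
pad [(array([ 0.432, -0.097,  0.009]), 0.83)]
(array([439.9, -76. ]), array([60.5, 53.5]), 62.81) 0.03449066059028272
(np.float64(-3.4), np.float64(-78.7)) [634.8 112.9] [13.4 58.4] 179.56 ztop 45.3 0.56
(np.float64(-6.3), np.float64(-110.5)) [630.3  81.3] [33.1 52.7] 175.79000000000002 ztop 52.0 0.56
```

The row is at -20.8, -60.3 and -100.7 mm from the stop, and the chock is at -149 and square. Next I fetch the collar.

Emit:
{"op": "move_arm", "data": {"increments": "-10 -1 0 0 0 0 0;-20 -1 0 0 0 0 0;-16 -1 0 0 0 0 0;-6.5 -0.5 -10 0 0 0 0;0 0 -25 0 0 0 0;0 0 -20 0 0 0 0;0 0 0 0 0 0 0;0 0 0 0 0 0 0"}}

```text
time: 52.02
position: [0.4452, -0.0744, 0.044]
tool_rot: [-2.257, -2.185, 0.004]
ft_force: [0.7, -0.7, 0.1]
grip_width: 1.0
grip_force: 0.0
```

Run:
```python
from h import *
s=ctrl.get_state(); print(s["position"])
p=ctrl.get_image("side");W=pts(p);x,y,z=[W[...,i]*1000 for i in range(3)]
for lo in range(8,40,4):
    q=(x>395)&(x<485)&(y>-115)&(y<-40)&(z>lo)&(z<=lo+4)
    if q.sum(): print(lo,q.sum(),np.round([x[q].min(),x[q].max(),y[q].min(),y[q].max()]))
q=(x>395)&(x<485)&(y>-115)&(y<-40)&(z>12)&(z<30); P=np.c_[x[q],y[q]]
from scipy.optimize import least_squares
print(least_squares(lambda c:np.hypot(P[:,0]-c[0],P[:,1]-c[1])-30,[440,-77],loss="soft_l1").x)
```

```text
[ 0.44523286 -0.07442237  0.044032  ]
8 40 [ 397.  469. -109.  -49.]
12 44 [ 411.  466. -106.  -61.]
16 47 [ 411.  467. -107.  -62.]
20 54 [ 411.  454. -109.  -60.]
24 53 [ 409.  456. -106.  -63.]
28 53 [ 412.  458. -107.  -59.]
32 277 [ 411.  471. -107.  -46.]
36 66 [ 413.  465. -106.  -52.]
[440.84368763 -76.29611849]
```

Emit:
{"op": "move_arm", "data": {"increments": "-0.8 -1.3 -15 0 0 0 0;0 0 -20 0 0 0 0;0 0 -15 0 0 0 0;0 0 -5 0 0 0 0;0 0 -2.5 0 0 0 0;0 0 0 0 0 0 0;0 0 0 0 0 0 255;0 0 0 0 0 0 255", "grip_force": 50}}

```text
time: 52.73
position: [0.446, -0.0759, -0.0115]
tool_rot: [2.257, 2.184, 0.003]
ft_force: [0.2, -0.0, 0.0]
grip_width: 0.92
grip_force: 0.0
```

Emit:
{"op": "move_arm", "data": {"increments": "0 0 0 0 0 0 255;0 0 0 0 0 0 255;0 0 0 0 0 0 255;0 0 0 0 0 0 255;0 0 0 0 0 0 255;0 0 0 0 0 0 255;0 0 0 0 0 0 255;0 0 0 0 0 0 255"}}

```text
time: 53.4
position: [0.4447, -0.0758, -0.0123]
tool_rot: [-2.258, -2.184, 0.0]
ft_force: [-1.1, 0.3, 5.3]
grip_width: 0.674
grip_force: 50.0
```

Run:
```python
from h import *
from scipy.optimize import least_squares
s=ctrl.get_state(); print(s["position"],s["grip_width"],s["grip_force"])
for n in("side","top"):
    p=ctrl.get_image(n);W=pts(p);x,y,z=[W[...,i]*1000 for i in range(3)]
    q=(x>610)&(x<665)&(y>15)&(y<68)&(z>52)&(z<(79 if n=="side" else 95)); P=np.c_[x[q],y[q]]
    print(n,len(P),P.mean(0) if len(P) else 0)
    if len(P)>4: print(least_squares(lambda c:np.hypot(P[:,0]-c[0],P[:,1]-c[1])-9,[636,43],loss="soft_l1").x)
```

```text
[ 0.44471575 -0.07584956 -0.01232242] 0.6742889410786733 50.00147921964526
side 62 [630.22723075  36.92455705]
[634.99064052  42.4281597 ]
top 28 [633.74750887  41.9620672 ]
[636.73085234  42.15035856]
```

Emit:
{"op": "move_arm", "data": {"increments": "0 0 5 0 0 0 255;0 0 20 0 0 0 255;0 0 27 0 0 0 255;0 0 27 0 0 0 255;0 0 27 0 0 0 255;10 6 0 0 0 0 255;24 15 0 0 0 0 255;30 18 0 0 0 0 255"}}

```text
time: 54.17
position: [0.5082, -0.0373, 0.0928]
tool_rot: [-2.26, -2.18, -0.001]
ft_force: [0.3, -0.9, -3.8]
grip_width: 0.673
grip_force: 50.0
```

Emit:
{"op": "move_arm", "data": {"increments": "30 18 0 0 0 0 255;30 18 0 0 0 0 255;30 18 0 0 0 0 255;22 14 0 0 0 0 255;12 8 0 0 0 0 255;6 4.2 0 0 0 0 255;0 0 0 0 0 0 255;0 0 0 0 0 0 255"}}

```text
time: 54.83
position: [0.6375, 0.0426, 0.0919]
tool_rot: [-2.258, -2.183, 0.005]
ft_force: [-0.5, 0.2, -4.2]
grip_width: 0.67
grip_force: 50.0
```

Run:
```python
from h import *
from scipy.optimize import least_squares
s=ctrl.get_state(); print(s["position"],s["grip_width"],s["grip_force"],s["ft_force"])
p=ctrl.get_image("side");W=pts(p);x,y,z=[W[...,i]*1000 for i in range(3)]
for r,lo,hi in((30,112,132),(9,52,79)):
    q=(x>600)&(x<665)&(y>5)&(y<80)&(z>lo)&(z<hi); P=np.c_[x[q],y[q]]
    print(r,len(P),least_squares(lambda c:np.hypot(P[:,0]-c[0],P[:,1]-c[1])-r,[636,43],loss="soft_l1").x)
    print(z[q].min())
```

```text
[0.63753667 0.04258305 0.09187794] 0.6703837555121079 49.997447188943624 [-0.52261115  0.20291601 -4.15450739]
30 182 [632.88494213  42.09515183]
112.30782021794383
9 66 [634.80065767  42.46555309]
52.75002907390947
```

Emit:
{"op": "move_arm", "data": {"increments": "0.4 0.3 0 0 0 0 255;0 0 0 0 0 0 255;0 0 -8 0 0 0 255;0 0 -8 0 0 0 255;0 0 -4 0 0 0 255;0 0 0 0 0 0 255;0 0 0 0 0 0 255;0 0 0 0 0 0 255"}}

```text
time: 55.55
position: [0.6393, 0.0436, 0.0734]
tool_rot: [2.258, 2.184, 0.0]
ft_force: [0.5, -0.2, -3.6]
grip_width: 0.672
grip_force: 50.0
```

Emit:
{"op": "move_arm", "data": {"increments": "0 0 -3 0 0 0 255;0 0 -3 0 0 0 255;0 0 -3 0 0 0 255;0 0 -3 0 0 0 255;0 0 0 0 0 0 255;0 0 0 0 0 0 255;0 0 0 0 0 0 255;0 0 0 0 0 0 255"}}

```text
time: 56.22
position: [0.6394, 0.0436, 0.0616]
tool_rot: [2.258, 2.184, 0.0]
ft_force: [0.8, 0.0, -3.9]
grip_width: 0.671
grip_force: 50.0
```

The collar is over the tip with no side force. Continuing down.

Emit:
{"op": "move_arm", "data": {"increments": "-0.5 0 -5 0 0 0 255;0 0 -6 0 0 0 255;0 0 -6 0 0 0 255;0 0 -6 0 0 0 255;0 0 -4 0 0 0 255;0 0 -2 0 0 0 255;0 0 0 0 0 0 255;0 0 0 0 0 0 255"}}

```text
time: 56.88
position: [0.6387, 0.0435, 0.0323]
tool_rot: [2.258, 2.184, -0.0]
ft_force: [0.7, -0.2, -4.6]
grip_width: 0.675
grip_force: 50.0
```

Emit:
{"op": "move_arm", "data": {"increments": "0 0 -1.5 0 0 0 255;0 0 -1 0 0 0 255;0 0 -1 0 0 0 255;0 0 -1 0 0 0 255;0 0 0 0 0 0 255;0 0 0 0 0 0 255;0 0 0 0 0 0 255;0 0 0 0 0 0 255"}}

```text
time: 57.55
position: [0.6387, 0.0436, 0.0279]
tool_rot: [2.258, 2.184, -0.0]
ft_force: [0.3, 0.2, -4.4]
grip_width: 0.672
grip_force: 50.0
```

Emit:
{"op": "move_arm", "data": {"increments": "0 0 -0.7 0 0 0 255;0 0 -0.7 0 0 0 255;0 0 0 0 0 0 255;0 0 0 0 0 0 255;0 0 0 0 0 0 255;0 0 0 0 0 0 255;0 0 0 0 0 0 255;0 0 0 0 0 0 255"}}

```text
time: 58.22
position: [0.6388, 0.0436, 0.0277]
tool_rot: [-2.258, -2.184, -0.001]
ft_force: [-4.8, 0.5, 6.2]
grip_width: 0.675
grip_force: 50.0
```

Emit:
{"op": "move_arm", "data": {"increments": "0 0 -0.5 0 0 0 255;0 0 0 0 0 0 255;0 0 0 0 0 0 200;0 0 0 0 0 0 150;0 0 0 0 0 0 60;0 0 0 0 0 0 0;0 0 0 0 0 0 0;0 0 0 0 0 0 0", "grip_force": 20}}

```text
time: 58.88
position: [0.6391, 0.0436, 0.0261]
tool_rot: [2.257, 2.184, 0.001]
ft_force: [-0.3, 1.3, -0.2]
grip_width: 0.896
grip_force: 0.0
```

Emit:
{"op": "move_arm", "data": {"increments": "0 0 0 0 0 0 0;0 0 0 0 0 0 0;0 0 10 0 0 0 0;0 0 20 0 0 0 0;0 0 30 0 0 0 0;0 0 30 0 0 0 0;-25 -20 0 0 0 0 0;-30 -30 0 0 0 0 0"}}

```text
time: 59.55
position: [0.5872, -0.0028, 0.1189]
tool_rot: [2.249, 2.189, 0.008]
ft_force: [0.0, -0.9, 0.2]
grip_width: 1.002
grip_force: 0.0
```

Emit:
{"op": "move_arm", "data": {"increments": "-33 -25 0 0 0 0 0;-33 -25 0 0 0 0 0;-33 -25 0 0 0 0 0;-20 -25 0 0 0 0 0;-10 -10 0 0 0 0 0;0 0 0 0 0 0 0;0 0 0 0 0 0 0;0 0 0 0 0 0 0"}}

```text
time: 60.22
position: [0.4566, -0.1147, 0.1166]
tool_rot: [2.256, 2.185, 0.002]
ft_force: [-0.2, 0.8, -0.6]
grip_width: 0.999
grip_force: 0.0
```

Run:
```python
from h import *
from scipy.optimize import least_squares
s=ctrl.get_state(); print(s["position"],s["ft_force"])
o=np.array([642.1,191.3]);ey=np.array([.0495,.9988]);ex=np.array([.9988,-.0495])
loc=lambda c:((c-o)@ex.round(4),(c-o)@ey)
p=ctrl.get_image("top");W=pts(p)
for r in rollers(p,W): print(np.round(loc(r[0]),1),*r)
x,y,z=[W[...,i]*1000 for i in range(3)]
n=(x>590)&(x<690)&(y>-20)&(y<73)
P=W[n&(z>66)&(z<79)]; print("collar",rect(P),len(P),np.median(P[:,2]))
P=W[n&(z>80)&(z<100)]; print("post",1000*P.mean(0),len(P))
P=W[n&(z>38)&(z<50)]; print("chock",rect(P),len(P))
p=ctrl.get_image("side");W=pts(p);x,y,z=[W[...,i]*1000 for i in range(3)]
q=(x>600)&(x<665)&(y>5)&(y<75)&(z>50)&(z<70);P=np.c_[x[q],y[q]]
print("side collar",least_squares(lambda c:np.hypot(P[:,0]-c[0],P[:,1]-c[1])-30,[636,43],loss="soft_l1").x)
q=(x>600)&(x<665)&(y>5)&(y<75)&(z>60)&(z<79);print("top z",np.percentile(z[q],[50,90]))
for nme in("can","vblock","fixture"): print(nme,[np.round(r["centre"],3) for r in ctrl.find_in(nme,p)][:1])
```

```text
[ 0.45655822 -0.11473698  0.11656587] [-0.24786932  0.7647265  -0.64463685]
[ -1.3 -21. ] [639.8 170.4] [32.9 58.3] 179.98000000000002 ztop 54.5 0.8
[ -0.5 -59.8] [638.6 131.6] [32.4 59.1] 176.86 ztop 54.1 0.57
[ -23.1 -101. ] [614.   91.6] [58.9 33. ] 1.24 ztop 54.6 0.5
collar (array([636. ,  43.3]), array([57.9, 56.2]), 1.8) 269 0.07326811313852577
post [634.45492287  41.94997411  83.46098135] 15
chock (array([628.3,  40.3]), array([41.9, 63.8]), 17.46) 37
side collar [634.99515278  43.6201522 ]
top z [71.90456942 74.60364596]
can [array([0.617, 0.375, 0.084])]
vblock [array([ 0.614, -0.374,  0.026])]
fixture [array([ 0.62 , -0.068,  0.012])]
```

Roller 3 has been knocked about 23 mm along its axis (local x=-23, was 0). The collar is seated. I'll grip that roller across its ends where it lies and slide it back.

Emit:
{"op": "move_arm", "data": {"increments": "8 10 0 0 0 -1 0;18 23 0 0 0 0 0;25 33 0 0 0 0 0;25 33 0 0 0 0 0;25 33 0 0 0 0 0;25 33 0 0 0 0 0;22 27 0 0 0 0 0;13 14.7 0 0 0 0 0"}}

```text
time: 61.18
position: [0.6178, 0.097, 0.1149]
tool_rot: [-2.27, -2.171, -0.001]
ft_force: [0.6, -0.2, 0.2]
grip_width: 1.0
grip_force: 0.0
```

Emit:
{"op": "move_arm", "data": {"increments": "0 0 0 0 0 0 0;0 0 -20 0 0 0 0;0 0 -25 0 0 0 0;0 0 -20 0 0 0 0;0 0 -10 0 0 0 0;0 0 0 0 0 0 0;0 0 0 0 0 0 0;0 0 0 0 0 0 0"}}

```text
time: 61.85
position: [0.6173, 0.0907, 0.0424]
tool_rot: [2.276, 2.163, 0.003]
ft_force: [0.3, 0.9, 0.6]
grip_width: 1.001
grip_force: 0.0
```

Run:
```python
from h import *
s=ctrl.get_state(); print(s["position"],s["tool_rot"],s["ft_force"])
p=ctrl.get_image("side");W=pts(p);x,y,z=[W[...,i]*1000 for i in range(3)]
for r in rollers(p,W): print(*r)
# finger tips
for nme,lo,hi in(("near",555,583),("far",645,680)):
    q=(x>lo)&(x<hi)&(y>70)&(y<115)&(z>58)&(z<90)
    P=W[q]*1000
    if len(P): print(nme,len(P),P.min(0).round(),P.max(0).round())
```

```text
[0.61726688 0.09070253 0.04237225] [2.2763518  2.16337899 0.00274921] [0.31808371 0.92554105 0.62291455]
[606.7  85.6] [28.6 55.1] 175.26 ztop 51.5 0.78
[632.4  38. ] [10.4 12.3] 139.32999999999998 ztop 79.1 0.72
[648.1 164. ] [23.6 38. ] 177.6 ztop 51.9 0.48
[637.3 121. ] [22.1 61.7] 174.07 ztop 52.2 0.48
near 50 [559.  79.  69.] [570. 105.  90.]
far 52 [654.  76.  71.] [664. 101.  90.]
```

Emit:
{"op": "move_arm", "data": {"increments": "0 1 -12 0 0 0 0;0 0 -12 0 0 0 0;0 0 -10 0 0 0 0;0 0 -8 0 0 0 0;0 0 -3 0 0 0 0;0 0 -2 0 0 0 0;0 0 0 0 0 0 0;0 0 0 0 0 0 0"}}

```text
time: 62.62
position: [0.6166, 0.0918, -0.0058]
tool_rot: [2.277, 2.164, 0.001]
ft_force: [-0.0, -0.0, 0.6]
grip_width: 1.002
grip_force: 0.0
```

Emit:
{"op": "move_arm", "data": {"increments": "0 0 0 0 0 0 255;0 0 0 0 0 0 255;0 0 0 0 0 0 255;0 0 0 0 0 0 255;0 0 0 0 0 0 255;0 0 0 0 0 0 255;0 0 0 0 0 0 255;0 0 0 0 0 0 255", "grip_force": 20}}

```text
time: 63.28
position: [0.6166, 0.0919, -0.0057]
tool_rot: [2.277, 2.164, 0.001]
ft_force: [0.4, 1.0, 1.8]
grip_width: 0.715
grip_force: 20.0
```

Emit:
{"op": "move_arm", "data": {"increments": "2 0 0 0 0 0 255;3 -0.1 0 0 0 0 255;3 -0.2 0 0 0 0 255;3 -0.2 0 0 0 0 255;3 -0.2 0 0 0 0 255;0 0 0 0 0 0 255;0 0 0 0 0 0 255;0 0 0 0 0 0 255"}}

```text
time: 63.95
position: [0.6287, 0.0913, -0.0058]
tool_rot: [-2.275, -2.163, 0.003]
ft_force: [-4.6, 0.3, 6.3]
grip_width: 0.714
grip_force: 20.0
```

Emit:
{"op": "move_arm", "data": {"increments": "2 -0.1 0 0 0 0 255;3 -0.2 0 0 0 0 255;3 -0.2 0 0 0 0 255;2 -0.1 0 0 0 0 255;0 0 0 0 0 0 255;0 0 0 0 0 0 255;0 0 0 0 0 0 255;0 0 0 0 0 0 255"}}

```text
time: 64.62
position: [0.6386, 0.0908, -0.0058]
tool_rot: [-2.275, -2.163, 0.004]
ft_force: [-4.0, 0.3, 7.2]
grip_width: 0.711
grip_force: 20.0
```

Emit:
{"op": "move_arm", "data": {"increments": "0 0 0 0 0 0 200;0 0 0 0 0 0 150;0 0 0 0 0 0 60;0 0 0 0 0 0 0;0 0 0 0 0 0 0;0 0 0 0 0 0 0;0 0 0 0 0 0 0;0 0 0 0 0 0 0"}}

```text
time: 65.28
position: [0.6403, 0.0904, -0.0061]
tool_rot: [2.277, 2.164, -0.0]
ft_force: [0.4, 0.8, 0.1]
grip_width: 0.98
grip_force: 0.0
```

Emit:
{"op": "move_arm", "data": {"increments": "0 0 10 0 0 0 0;0 0 20 0 0 0 0;0 0 30 0 0 0 0;0 0 30 0 0 0 0;0 0 30 0 0 0 0;-30 -15 0 0 0 0 0;-30 -25 0 0 0 0 0;-30 -25 0 0 0 0 0"}}

```text
time: 65.95
position: [0.5499, 0.0254, 0.1152]
tool_rot: [2.274, 2.166, 0.002]
ft_force: [0.9, -1.0, 0.1]
grip_width: 0.999
grip_force: 0.0
```

Emit:
{"op": "move_arm", "data": {"increments": "-33 -25 0 0 0 0 0;-33 -25 0 0 0 0 0;-30 -25 0 0 0 0 0;0 -25 0 0 0 0 0;0 -20 0 0 0 0 0;0 0 0 0 0 0 0;0 0 0 0 0 0 0;0 0 0 0 0 0 0"}}

```text
time: 66.62
position: [0.4546, -0.0938, 0.1145]
tool_rot: [2.277, 2.165, 0.002]
ft_force: [0.2, 0.6, 0.3]
grip_width: 0.997
grip_force: 0.0
```

```bash
cat > chk.py <<'E'
from h import *
s=ctrl.get_state(); print(s["position"],s["ft_force"])
o=np.array([642.1,191.3]);ey=np.array([.0495,.9988]);ex=np.array([.9988,-.0495])
loc=lambda c:np.round(((c-o)@ex,(c-o)@ey),1)
p=ctrl.get_image("top");W=pts(p)
for r in rollers(p,W): print(loc(r[0]),*r)
x,y,z=[W[...,i]*1000 for i in range(3)]
n=(x>590)&(x<690)&(y>-20)&(y<73)
P=W[n&(z>66)&(z<79)]; print("collar",loc(rect(P)[0]),rect(P),len(P),np.median(P[:,2]))
P=W[n&(z>80)&(z<100)]; print("post",1000*P.mean(0),len(P))
P=W[n&(z>38)&(z<50)]; print("chock",rect(P),len(P))
L=((x-o[0])*ex[0]+(y-o[1])*ex[1]); Y=((x-o[0])*ey[0]+(y-o[1])*ey[1])
for a in range(-190,5,4):
    q=(abs(L)<20)&(Y>a)&(Y<=a+4)
    if q.any(): print(a+2,np.nanmedian(z[q]).round(0),end="; ")
for nme in("can","vblock","fixture"): print(nme,[(np.round(r["centre"],3),round(r["score"],2)) for r in ctrl.find_in(nme,p)][:2])
E
python3 chk.py
```

```text
[ 0.45457385 -0.0938035   0.11445137] [0.17046292 0.63424347 0.2552982 ]
[  -1.8 -101.7] [635.3  89.8] [36.3 60.1] 176.73000000000002 ztop 54.3 0.81
[ -1.5 -60. ] [637.6 131.5] [58.4 33. ] 1.32 ztop 53.8 0.7
[  0.6 -23.1] [641.6 168.2] [37.2 60.5] 175.23000000000002 ztop 53.9 0.58
collar [   1.2 -148.2] (array([636. ,  43.2]), array([57.4, 56.1]), 1.64) 270 0.07326291683114872
post [633.80538965  43.73853024  82.93831573] 16
chock (array([632. ,  42.4]), array([47.6, 56.4]), 4.41) 36
-188 12.0; -184 12.0; -180 12.0; -176 58.0; -172 73.0; -168 74.0; -164 74.0; -160 74.0; -156 72.0; -152 73.0; -148 72.0; -144 72.0; -140 73.0; -136 72.0; -132 74.0; -128 73.0; -124 73.0; -120 71.0; -116 42.0; -112 47.0; -108 49.0; -104 51.0; -100 51.0; -96 51.0; -92 51.0; -88 48.0; -84 45.0; -80 38.0; -76 41.0; -72 46.0; -68 49.0; -64 50.0; -60 52.0; -56 51.0; -52 50.0; -48 49.0; -44 45.0; -40 38.0; -36 41.0; -32 45.0; -28 48.0; -24 51.0; -20 51.0; -16 50.0; -12 49.0; -8 49.0; -4 46.0; 0 39.0; 4 40.0; can [(array([0.624, 0.386, 0.129]), 0.97), (array([0.642, 0.132, 0.047]), 0.64)]
vblock [(array([ 0.626, -0.376,  0.028]), 0.69), (array([ 0.63 , -0.002,  0.014]), 0.52)]
fixture [(array([0.588, 0.29 , 0.023]), 0.61)]
```

```bash
python3 -c "from bench import ctrl; print(ctrl.close_job())"
```

```text
the job is handed in; nothing more can be done
None
```

The job is handed in and no verdict came back: all three rollers are in a tight row from the stop, the chock is square against the last one, and the collar is fully down on its post; one roller was knocked 23 mm along its axis after the row was set, and I slid it back before handing in.

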